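# Square a filled tub into the lid press and press its lid home

## Task

Close the oblong tub in the lid press: push it square into the corner of the press's fences, long side flush against the back fence and end flush against the end stop, then pull the press arm down by its hand grip until the lid is fully home. Swing the arm all the way back up, leave the tub flush in the corner, and leave the other things on the counter where they stand.

Things in the scene. Friction and masses are not known exactly. Their poses are not given: they have to be found in the camera images.
- tub: Oblong tub to close: straight-sided, opaque white, 96 mm along its x, 150 mm along its y, walls 58 mm high, 0.3 to 0.7 kg. Stands loose on the counter, askew, 20 to 100 mm out from the fence corner; slides when pushed, too wide to grip. Long sides: its +x and -x faces. Its light grey lid (94 x 148 mm) stands 6 mm proud: top 72 mm above the counter, 66 when home. Origin: centre of the underside.
- lid (a joint): how far the lid has been pressed down into the tub (m): 0 at the start, 0.006 fully home. It moves straight down under about 8 N and stays where it is left.
- press: Bench lid press fixed to the counter (place and yaw vary): two aluminium fences at a right angle, 40 mm high, 8 mm thick, on grey 10 mm foot plates that lie outside the corner; behind the back fence a grey column 108 mm high, 50 mm wide, carries a swinging arm. Same origin and axes as fence_corner: x away from the robot, y to its left, z up. No bed: the tub stands on the counter itself.
- fence_corner (a point): Inner corner of the two fences, at counter level, axes as the press. The back fence's face is the plane x = 0, from y = -0.142 to 0, facing -x (the robot); the end stop's face is the plane y = 0, from x = -0.09 to 0, facing -y (the robot's right). The seated tub's centre is at x = -0.048, y = -0.075 in this frame, its axes parallel.
- press_arm (a joint): Angle of the press arm (rad): 0 level and pressing (lid home), about 0.1 when it first meets the raised lid, 1.57 straight up; starts at 1.35 to 1.55. Travel -0.05 to 1.7. A stiff hinge: stays where it is left; takes about 2 to 6 N at the grip to swing, about 6 N while pressing the lid.
- press_hinge (a point): Middle of the arm's level pivot pin, which lies along the press's y: at x = 0.055, y = -0.075, z = 0.086 in the press's frame. At angle a the grip point is at x = 0.055 - 0.205 cos a, y = -0.075, z = 0.086 + 0.205 sin a there. Under the arm, 64 to 142 mm from the pin, is a flat platen 78 x 112 mm, its face 20 mm below the arm's centre line; raised, it stands upright behind the back fence's face.
- grip (a point): A point on the centre line of the black round hand grip at the free end of the arm, 205 mm from the hinge. The grip is 28 mm in diameter and 78 mm long, along the arm, and ends 23 mm beyond this point. It can be pinched from above across the press's y at every angle of the arm, and turns between the fingers as the arm swings.
- square_tub: bystander: closed square tub, 98 x 98 mm, 83 mm high, left of the end stop. Origin: centre of the underside.
- round_tub: bystander: closed round tub, 106 mm across, 79 mm high. Origin: centre of the underside.
- jar_dark: bystander: dark jar, 84 mm across, 124 mm high. Origin: centre of the underside.
- jar_amber: bystander: amber jar, 80 mm across, 109 mm high. Origin: centre of the underside.
- dropper_a: bystander: dropper bottle, 38 mm across, 119 mm high. Origin: centre of the underside.
- dropper_b: bystander: dropper bottle, 38 mm across, 119 mm high. Origin: centre of the underside.
- bowl: bystander: steel bowl, 170 mm across, 65 mm high, to the robot's left. Origin: centre of the underside.
There are look-alikes about, which are no part of the job. What is shaped like the tub but blue or red is not meant.

How it is judged:
By the outcome, as a careful person would: the job done as asked, in the order asked, and still so for the second after the job is handed in, with the robot touching nothing.
It also fails if it takes over 72 s, if anything falls off the work surface, if the arm or the gripper's body presses on something with over 40 N, if the wrist force passes 120 N, or if a joint passes its speed limit or range.

## Robot

A 6-joint arm with a two-finger parallel gripper is mounted at the origin on the work surface. World frame = base frame: x ahead of the robot, y to its left, z up, the work surface at z = 0. Lengths are in m, angles in rad, forces in N, time in s.
With the tool pointing down it reaches from about 0.375 to 0.975 m from the base axis. Payload 3.8 kg.
Tool frame: the origin (TCP) lies at the very end of the fingers, on their centre line; the grasp point (between the pads) lies 19 mm behind it (bot.grip_point_offset is the distance from the TCP to the grasp point, in m); z points along the fingers, x is the direction in which the jaws open and shut, and the axes are right-handed (so a half turn about z gives the same grasp; the last joint's range is limited). The gripper opens to 85 mm and grips with 20 to 120 N. Pads are 22 mm wide; open, the fingers measure 114 mm over their backs; the gripper's body (76 mm by 85 mm) begins 54 mm behind the grasp point. The pads swing forward as they close: fully open they stand 13 mm farther back than shut.
Start: joints at [1.144, 0.264, 1.604, -0, 1.274, -0.037], TCP at [0.256, 0.624, 0.231] pointing down, gripper open.
Joint ranges: [-2.63, 2.63], [-0.94, 2.18], [0.31, 2.57], [-1.31, 4.45], [0, 2.66], [-2.55, 2.55]. Speed limits (rad/s): [2.57, 2.57, 3.14, 3.14, 3.14, 3.14].

## Interface

Orientations are given as a rotation vector (axis times angle).
In Python, from workcell import bot, read_camera gives the robot as it stands.
- The arm moves only by the tool arm_command, never from a script. Its argument "rows" is a list of rows, each an object with "delta_rot": the turn, a rotation vector about the tool's x, y, z in rad, a list of three; "xyz": the shift along the tool's x, y, z in m, a list of three; "gripper": the finger opening in m, from 0 to 0.0854. A call has 1 to 12 rows; each row shifts and turns the commanded pose from where the row before left it, along the tool's axes as they then stand; what a row does not reach is not made up. A row lasts 1/10 s, in which the tool goes at most 50 mm and 8.59 degrees, less where a joint would pass 70% of its speed; a pose out of reach is approached as far as the arm can. A call is refused whole if a number of a shift passes 0.05 or a number of a turn 0.15, either way. A call with a gripper value outside its range is refused whole. The fingers move at their own pace and stop on an object; "force" is the grip in N (left out, the last holds). Time passes only in rows, so rows that do not move let the fingers close. It gives the time, the measured TCP pose, the force and the opening at its end, in the units of the state.
- bot.read_state(): the state, without advancing time (a new reading comes with each control period).
- read_camera(name): name is "side" or "top"; returns a dict with "pixels" (400x640x3 uint8, red, green, blue), "range_z" (400x640 float32, m along the optical axis (not along the pixel's ray), 0 where there is no reading), "intrinsics" (3x3 intrinsics, pixels), "camera_from_world" (4x4, takes a point from world to camera coordinates). Camera axes: x right, y up, looking along -z (the intrinsics and any distortion apply to the point x, -y, -z); pixel columns grow to the right and rows downward; lengths in m; the calibration is good to about 2 mm. A picture is of the moment at which its call begins.
- bot.finish_job(): hands the job in, once; it reports no verdict.
The state is a dict: "time": time; "q": joint angles; "joint_vel": joint speeds; "joint_torque": joint torques, N m; "tool_pos": TCP position; "tcp_rot": TCP orientation; "wrist_force": force on the tool from outside, world axes, zero at the start; "torque": the same for the moment, N m; "width": opening from 0.0 (shut) to 1.0 (fully open).
Only numpy, scipy, OpenCV 4.12 (cv2) and the standard library are available. Lean on these libraries where they do the work, as an engineer would, in place of code of your own. Each camera call takes 0.05 s, during which the arm holds its last target.

## Working session

There is one attempt and no reset: what is moved stays moved. The work goes in short steps, Python scripts to look and compute and a tool call to move; the robot and the scene stay as the last step left them, time stands still between calls to the robot, and variables do not carry over. Pictures are saved under pics/ and viewed, and the job is handed in when it is done.

Besides the shell and the picture viewer there is one more tool, called after "Request:" by a JSON object that holds its "name" and its "arguments", one argument or row to a line. arm_command: Moves the arm, as the interface text tells. Its arguments: {"type":"object","properties":{"rows":{"type":"array","items":{"type":"object","properties":{"delta_rot":{"type":"array","items":{"type":"number"}},"xyz":{"type":"array","items":{"type":"number"}},"gripper":{"type":"number"}}}},"force":{"type":"number"}},"required":["rows"]}

```bash
mkdir -p pics; ls
python3 - <<'E'
from workcell import bot, read_camera
import cv2,numpy as np
print(bot.read_state())
for n in ("side","top"):
    c=read_camera(n); cv2.imwrite(f"pics/{n}0.png",c["pixels"][:,:,::-1]); np.savez(f"{n}0.npz",**c)
    print(n,c["intrinsics"],c["camera_from_world"])
E
```

```text
pics
{'time': 0.0, 'q': array([ 1.14409166e+00,  2.64764514e-01,  1.60538086e+00, -1.02456423e-05,
        1.27368827e+00, -3.69159175e-02]), 'joint_vel': array([ 1.58649077e-03, -1.27329208e-03,  8.35886413e-05,  8.11944866e-04,
       -1.37615843e-03, -6.66877002e-04]), 'joint_torque': array([-5.72364479e-04, -5.15130007e+01, -3.67301273e+01,  1.82837534e-04,
        1.31450026e-02,  2.95686164e-05]), 'tool_pos': array([0.25620744, 0.62369606, 0.22995066]), 'tcp_rot': array([ 2.60860684,  1.74851712, -0.00298517]), 'wrist_force': array([-0.48508059, -0.9551805 ,  0.68963978]), 'torque': array([-0.00645698,  0.01478344,  0.02102446]), 'width': 0.9962159858456254}
side [[429.70930292   0.         311.35003144]
 [  0.         429.70930292 196.01817934]
 [  0.           0.           1.        ]] [[ 0.80995791 -0.58642008 -0.00892589 -0.42117122]
 [ 0.4168405   0.5648968   0.71213454 -0.27161405]
 [-0.41256779 -0.58051968  0.70198627 -0.87524103]
 [ 0.          0.          0.          1.        ]]
top [[368.79710784   0.         316.42351407]
 [  0.         368.79710784 209.15414326]
 [  0.           0.           1.        ]] [[ 4.34811379e-03 -9.99974629e-01  5.64222910e-03  9.31219465e-04]
 [ 9.91223902e-01  5.05540414e-03  1.32097006e-01 -5.41396767e-01]
 [-1.32122178e-01  5.01833953e-03  9.91220735e-01 -1.04923055e+00]
 [ 0.00000000e+00  0.00000000e+00  0.00000000e+00  1.00000000e+00]]
```

View pics/side0.png

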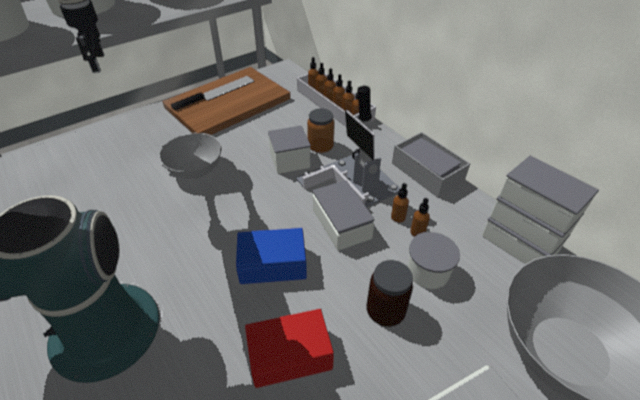

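View pics/top0.png

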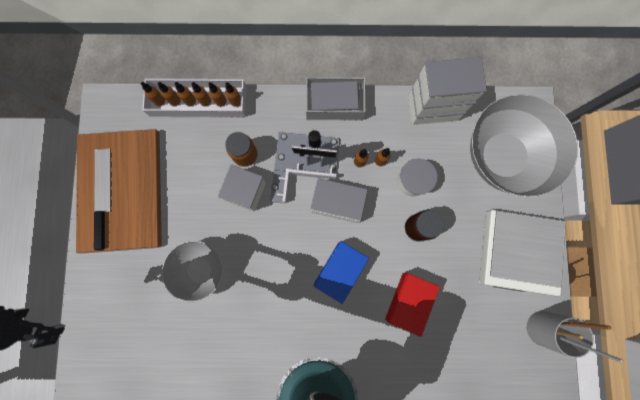

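The white tub with the grey lid is at side (342,208) and top (340,197), in front of the press fences at top (305,170). Possible look-alikes are:
- blue block, top (342,270)
- red block, top (413,302)
- open grey tray, top (336,95)
- stacked boxes, top (447,90)
- square tub, top (243,187)

By the description I choose the one at top (340,197). Next I'll take a close crop and measure it.

```bash
cat > h.py <<'E'
import numpy as np,cv2
def wmap(c):
    K=c["intrinsics"];T=c["camera_from_world"];z=c["range_z"].astype(float)
    v,u=np.mgrid[0:400,0:640]
    P=np.stack([(u-K[0,2])/K[0,0]*z,-(v-K[1,2])/K[1,1]*z,-z],-1)
    W=(P-T[:3,3])@T[:3,:3]
    W[z==0]=np.nan
    return W
def ray(c,px,h):
    K=c["intrinsics"];T=c["camera_from_world"]
    px=np.atleast_2d(px).astype(float)
    d=np.stack([(px[:,0]-K[0,2])/K[0,0],-(px[:,1]-K[1,2])/K[1,1],-np.ones(len(px))],-1)@T[:3,:3]
    o=-T[:3,:3].T@T[:3,3]
    return o+d*((h-o[2])/d[:,2])[:,None]
def proj(c,W):
    K=c["intrinsics"];T=c["camera_from_world"]
    P=np.atleast_2d(W)@T[:3,:3].T+T[:3,3]
    return np.stack([K[0,2]+K[0,0]*P[:,0]/-P[:,2],K[1,2]+K[1,1]*-P[:,1]/-P[:,2]],-1)
E
python3 - <<'E'
from h import *
for n,(x0,y0,x1,y1) in dict(side=(260,90,460,260),top=(210,110,410,240)).items():
    c=np.load(n+"0.npz"); W=wmap(c)
    im=c["pixels"][y0:y1,x0:x1,::-1]; cv2.imwrite(f"pics/{n}_crop.png",cv2.resize(im,None,fx=4,fy=3.5 if n=="side" else 4,interpolation=cv2.INTER_CUBIC)[:600])
    m=np.abs(W[...,2]-0.072)<0.004
    k,l,s,ce=cv2.connectedComponentsWithStats(m.astype(np.uint8))
    for i in range(1,k):
        if s[i,4]>200:
            q=W[l==i]; print(n,ce[i],s[i,4],np.nanmean(q,0),cv2.minAreaRect(q[:,:2].astype(np.float32)*1000))
    for p in [(500,300),(300,300)]: print(W[p[1],p[0]])
E
```

```text
side [527.95361781  49.95176252] 539 [1.61028656 0.17940355 0.07210686] ((1611.1036376953125, 262.35443115234375), (21.145095825195312, 1017.5340576171875), 0.11913767457008362)
side [342.85135135 205.97003525] 1702 [ 0.56525937 -0.06558754  0.07052668] ((567.137939453125, -61.79167175292969), (149.54931640625, 93.90595245361328), 76.86951446533203)
side [270.12851406 246.96296296] 2241 [ 0.36014823 -0.06921868  0.07062781] ((361.63690185546875, -67.24311828613281), (96.1605453491211, 147.62030029296875), 59.2192497253418)
side [580.53535354 282.86666667] 495 [ 0.81147718 -0.51567171  0.0719718 ] ((781.6749267578125, -506.1942443847656), (82.68621826171875, 243.50086975097656), 49.91032028198242)
side [103.19917012 330.40248963] 241 [ 0.00656897 -0.05431257  0.07215197] ((6.482643127441406, -40.709049224853516), (134.86749267578125, 61.019657135009766), 8.716450691223145)
side [287.32471939 340.2192639 ] 3831 [ 0.27116673 -0.27076815  0.07071875] ((273.2785339355469, -269.09088134765625), (94.69395446777344, 147.4618377685547), 67.4357681274414)
[ 7.04208438e-01 -4.31001562e-01 -1.54348305e-05]
[ 0.36148086 -0.17726398 -0.00352076]
top [538.88105727 119.20264317] 227 [ 0.80781626 -0.65117553  0.07191283] ((806.9953002929688, -633.9469604492188), (229.69448852539062, 66.1414566040039), 60.08976364135742)
top [338.79487179 199.16197624] 1599 [ 0.5657561  -0.06004268  0.0721341 ] ((566.19775390625, -60.36943054199219), (147.78823852539062, 94.08189392089844), 77.46299743652344)
top [340.96790831 272.29340974] 1745 [ 0.35996436 -0.0654292   0.07199616] ((360.28363037109375, -65.99567413330078), (94.08141326904297, 147.51123046875), 59.232608795166016)
top [414.33018868 305.15760266] 1802 [ 0.27161209 -0.266987    0.07210337] ((272.0830383300781, -267.4215087890625), (94.21527099609375, 147.8400115966797), 67.2322998046875)
[ 0.27849638 -0.5392907   0.00104242]
[0.27646108 0.05037699 0.00254502]
```

View pics/top_crop.png

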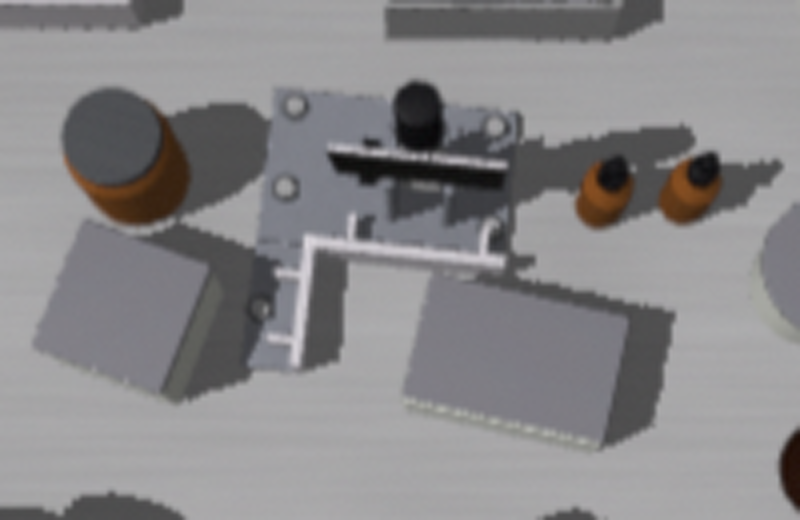

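View pics/side_crop.png

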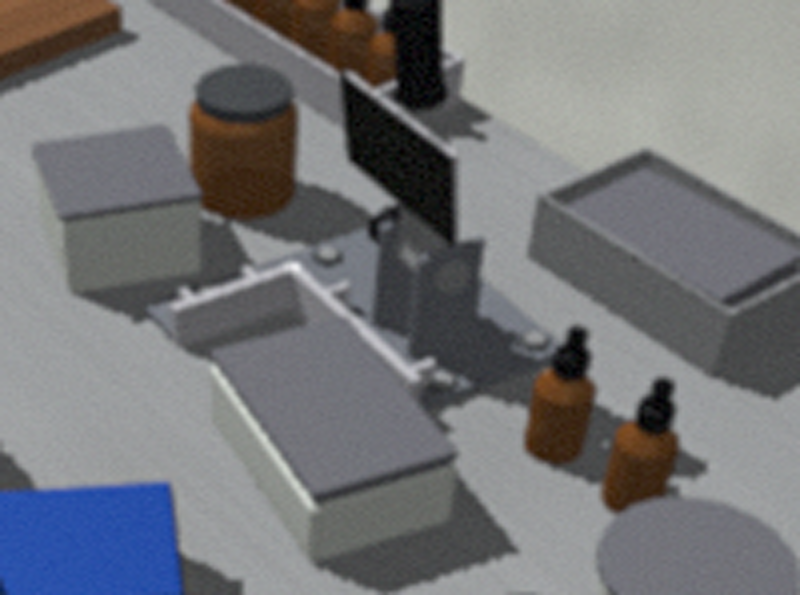

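Crop confirms: white walls, grey lid, standing just right of and in front of the fence corner. The inner corner is at about crop (313,243). Now the press geometry.

Run:
```python
from h import *
for n in("top","side"):
    c=np.load(n+"0.npz"); W=wmap(c)
    x,y,z=np.moveaxis(W,-1,0)
    m=(np.abs(z-0.040)<0.004)&(x>.5)&(x<.72)&(y>-.15)&(y<.12)
    if n=="top":
        px=np.argwhere(m)[:,::-1]
        w=W[m]
        print(len(w))
        for a,p in zip(w,px): print(p,np.round(a*1000).astype(int),end='; ')
    # grip & platen
    g=(z>.11)&(x>.5)&(x<.75)&(y>-.15)&(y<.12)
    print(n,"high",g.sum(),np.nanmin(W[g],0),np.nanmax(W[g],0))
```

```text
247
[355 160] [ 690 -111   40]; [309 161] [686  26  39]; [355 161] [ 687 -111   36]; [356 162] [ 683 -114   41]; [307 163] [679  32  41]; [308 163] [679  29  41]; [357 163] [ 681 -117   36]; [321 164] [677 -10  40]; [359 164] [ 678 -123   36]; [360 164] [ 677 -126   41]; [361 164] [ 677 -129   41]; [362 164] [ 677 -132   40]; [363 164] [ 678 -135   38]; [286 169] [661  94  41]; [286 170] [657  94  41]; [287 170] [658  91  41]; [288 170] [658  89  38]; [289 170] [658  85  41]; [290 170] [658  82  41]; [292 170] [658  77  39]; [293 170] [658  74  40]; [294 170] [659  71  37]; [295 170] [658  68  40]; [296 170] [658  65  41]; [297 170] [659  62  38]; [298 170] [657  59  43]; [330 170] [659 -37  36]; [286 171] [655  94  40]; [287 171] [655  92  39]; [288 171] [654  88  43]; [289 171] [655  86  38]; [290 171] [655  83  38]; [291 171] [654  79  42]; [292 171] [655  77  38]; [293 171] [654  73  43]; [295 171] [655  68  41]; [296 171] [654  65  42]; [297 171] [655  62  40]; [298 171] [655  59  38]; [299 171] [655  56  38]; [300 171] [655  53  42]; [301 171] [654  50  43]; [302 171] [655  47 
[... 4582 characters left out ...]
284 199] [571  99  39]; [285 199] [571  96  40]; [283 200] [568 102  40]; [284 200] [568  99  39]; [282 201] [565 105  38]; [283 201] [564 102  42]; [284 201] [565  99  37]; [311 211] [535  19  39]; [315 212] [532   8  41]; [320 213] [529  -7  41]; [323 214] [527 -16  38]; [324 214] [527 -19  40]; [332 216] [521 -42  38]; [333 216] [521 -45  39]; [337 217] [518 -57  40]; [341 218] [516 -69  36]; [342 218] [515 -71  42]; [346 219] [512 -83  39]; [347 219] [512 -86  41]; [350 220] [509 -95  40]; [355 221] [ 506 -109   44]; top high 531 [ 0.65690857 -0.13360373  0.11052582] [0.71010628 0.06711276 0.31722879]
side high 1347 [ 0.65788448 -0.13588377  0.11031217] [0.70140071 0.06690134 0.31391654]
```

Run:
```python
from h import *
from scipy.optimize import least_squares
c=np.load("top0.npz"); W=wmap(c)
x,y,z=np.moveaxis(W,-1,0)
m=(np.abs(z-0.040)<0.0045)&(x>.555)&(x<.665)&(y>-.055)&(y<.107)
bf=m&(y<.088)&(y>-.05)
B=np.array([[np.nanmean(x[:,u][bf[:,u]]),np.nanmean(y[:,u][bf[:,u]])] for u in range(640) if bf[:,u].sum()>=2])
es=m&(x<.640)&(x>.568)
E=np.array([[np.nanmean(x[v][es[v]]),np.nanmean(y[v][es[v]])] for v in range(400) if es[v].sum()>=2])
def f(p):
    a,cx,cy=p; ex=np.array([np.cos(a),np.sin(a)]);ey=np.array([-ex[1],ex[0]])
    return np.r_[(B-[cx,cy])@ex-.004,(E-[cx,cy])@ey-.004]
r=least_squares(f,[0,.65,.09],loss="soft_l1",f_scale=.001)
print(r.x,np.degrees(r.x[0]),np.abs(r.fun).max())
print(np.polyfit(B[:,1],B[:,0],1),np.polyfit(E[:,0],E[:,1],1))
a,cx,cy=r.x
R=np.array([[np.cos(a),-np.sin(a)],[np.sin(a),np.cos(a)]])
C=np.array([cx,cy])
print("lengths", ((W[bf|es][:,:2]-C)@R).min(0),((W[bf|es][:,:2]-C)@R).max(0))
print("seated",C+R@[-.048,-.075],"hinge",C+R@[.055,-.075])
t=np.array([.566,-.0603]); print("tub in press",(t-C)@R, -12.6-np.degrees(a))
k=.6
# grip: dark pixels with z>.24
g=(z>.235)&(x>.5)&(x<.75)&(y>-.15)&(y<.12); q=W[g]; print(((q[:,:2]-C)@R).mean(0),q.min(0),q.max(0))
s=np.load("side0.npz");Ws=wmap(s);g=(Ws[...,2]>.235)&(Ws[...,0]>.5)&(Ws[...,0]<.75)&(Ws[...,1]>-.15)&(Ws[...,1]<.12);q=Ws[g]; pr=(q[:,:2]-C)@R
print(pr.mean(0),q.mean(0),len(q), pr.min(0),pr.max(0),q[:,2].max())
for nm,Wm in(("top",W),("side",Ws)):
  mm=(Wm[...,0]>.4)&(Wm[...,0]<.85)&(Wm[...,1]>-.35)&(Wm[...,1]<.25)&(Wm[...,2]>.05)
  k,l,st,ce=cv2.connectedComponentsWithStats(mm.astype(np.uint8))
  for i in range(1,k):
    if st[i,4]>30:
      q=Wm[l==i]; print(nm,ce[i].round(),np.round(q.min(0),3),np.round(q.max(0),3))
np.savez("press.npz",R=R,C=C,a=a)
```

```text
[-0.0990748   0.6524124   0.08768832] -5.676568011974493 0.04591369928055229
[0.09847456 0.64776598] [-0.25030419  0.24597674]
lengths [-0.08295463 -0.13649018] [0.01926906 0.00840064]
seated [0.59722933 0.01780392] hinge [0.69972423 0.00761591]
tub in press [-0.07135071 -0.15580989] -6.923431988025507
[ 0.02393962 -0.0756795 ] [ 0.65734819 -0.00595844  0.2350369 ] [0.6851745  0.02338807 0.31722879]
[ 0.0269283  -0.08280859] [0.67101782 0.00262226 0.27850641] 415 [ 0.01311385 -0.09205964] [ 0.05346388 -0.06356423] 0.31391654052709933
top [432. 101.] [ 0.812 -0.35   0.05 ] [ 0.85  -0.286  0.202]
top [334. 110.] [ 0.827 -0.137  0.05 ] [0.85  0.036 0.07 ]
top [314. 148.] [ 0.657 -0.045  0.05 ] [0.732 0.067 0.317]
top [241. 147.] [0.676 0.187 0.05 ] [0.75  0.25  0.114]
top [362. 156.] [ 0.677 -0.147  0.05 ] [ 0.71  -0.11   0.119]
top [384. 155.] [ 0.68  -0.212  0.05 ] [ 0.718 -0.173  0.118]
top [418. 177.] [ 0.58  -0.34   0.051] [ 0.685 -0.238  0.086]
top [244. 187.] [0.538 0.159 0.05 ] [0.662 0.25  0.089]
top [339. 200.] [ 0.505 -0.141  0.05 ] [0.629 0.019 0.079]
top [426. 225.] [ 0.45  -0.339  0.05 ] [ 0.532 -0.261  0.129]
top [346. 252.] [ 0.402 -0.139  0.052] [ 0.445 -0.036  0.078]
side [363. 136.] [ 0.658 -0.048  0.05 ] [0.848 0.224 0.314]
side [321. 125.] [0.676 0.185 0.05 ] [0.752 0.25  0.111]
side [290. 144.] [0.537 0.156 0.05 ] [0.662 0.25  0.086]
side [420. 164.] [ 0.827 -0.142  0.05 ] [0.85  0.037 0.066]
side [511. 201.] [ 0.811 -0.35   0.05 ] [ 0.85  -0.288  0.2  ]
side [343. 209.] [ 0.506 -0.144  0.05 ] [0.626 0.019 0.076]
side [402. 198.] [ 0.678 -0.148  0.05 ] [ 0.712 -0.113  0.118]
side [422. 213.] [ 0.679 -0.213  0.05 ] [ 0.715 -0.175  0.117]
side [295. 240.] [ 0.4   -0.144  0.05 ] [ 0.447 -0.039  0.075]
side [434. 254.] [ 0.58  -0.342  0.05 ] [ 0.687 -0.238  0.081]
side [391. 287.] [ 0.45  -0.346  0.05 ] [ 0.529 -0.266  0.126]
```

Measurements hold up: the lid is 148x94 mm at z=0.072, the fences are at z=0.040, and the press yaw is -5.7°. In the press frame the tub sits at (-0.071,-0.156) with yaw -6.9°.

Plan:
1. Half-open the fingers with the jaws along press x, and push +y as a two-point pusher.
2. Turn 90° and push +x.
3. Touch up +y.
4. Swing the arm.

First I'll turn the tool.

Request:
{"name": "arm_command", "arguments": {
  "rows": [
    {"delta_rot": [0, 0, 0.142], "xyz": [0, 0, 0], "gripper": 0.04},
    {"delta_rot": [0, 0, 0.142], "xyz": [0, 0, 0], "gripper": 0.04},
    {"delta_rot": [0, 0, 0.142], "xyz": [0, 0, 0], "gripper": 0.04},
    {"delta_rot": [0, 0, 0.142], "xyz": [0, 0, 0], "gripper": 0.04},
    {"delta_rot": [0, 0, 0.142], "xyz": [0, 0, 0], "gripper": 0.04},
    {"delta_rot": [0, 0, 0.142], "xyz": [0, 0, 0], "gripper": 0.04},
    {"delta_rot": [0, 0, 0.142], "xyz": [0, 0, 0], "gripper": 0.04},
    {"delta_rot": [0, 0, 0.142], "xyz": [0, 0, 0], "gripper": 0.04},
    {"delta_rot": [0, 0, 0.142], "xyz": [0, 0, 0], "gripper": 0.04},
    {"delta_rot": [0, 0, 0], "xyz": [0, 0, 0], "gripper": 0.04}
  ],
  "force": 30
}}

```text
time: 1.1
tool_pos: [0.2563, 0.624, 0.2305]
tcp_rot: [3.137, -0.153, -0.001]
wrist_force: [-1.4, -0.1, -0.8]
width: 0.475
```

```bash
cat > st.py <<'E'
import sys,numpy as np
from workcell import bot
from scipy.spatial.transform import Rotation as Ro
p=np.load("press.npz");R,C,a=p["R"],p["C"],float(p["a"])
s=bot.read_state();t=np.array(s["tool_pos"]);M=Ro.from_rotvec(s["tcp_rot"]).as_matrix()
pp=np.r_[(t[:2]-C)@R,t[2]]
psi=np.degrees(np.arctan2(M[1,0],M[0,0])-a)
f=np.array(s["wrist_force"]);pf=np.r_[f[:2]@R,f[2]]
print("t",s["time"],"press xyz",pp.round(4),"jaw yaw rel press",psi.round(2),"toolz",M[:,2].round(4),"F",pf.round(1),"w",round(s["width"]*.0854,4),"q",np.round(s["q"],2))
if len(sys.argv)>3:
    g=np.array(list(map(float,sys.argv[1:4])))
    d=g-pp; w=np.r_[R@d[:2],d[2]]
    print("tool delta",(M.T@w).round(4))
E
python3 st.py -0.060 -0.29 0.2
```

```text
t 1.1 press xyz [-0.4472  0.4945  0.2305] jaw yaw rel press 0.1 toolz [-5.0e-04 -1.1e-03 -1.0e+00] F [-1.3 -0.2 -0.8] w 0.0406 q [1.14 0.26 1.6  0.   1.27 1.24]
tool delta [0.3858 0.7851 0.0313]
```

Request:
{"name": "arm_command", "arguments": {
  "rows": [
    {"xyz": [0.0207, 0.043, 0], "delta_rot": [0, 0, 0], "gripper": 0.04},
    {"xyz": [0.0207, 0.043, 0], "delta_rot": [0, 0, 0], "gripper": 0.04},
    {"xyz": [0.0207, 0.043, 0], "delta_rot": [0, 0, 0], "gripper": 0.04},
    {"xyz": [0.0207, 0.043, 0], "delta_rot": [0, 0, 0], "gripper": 0.04},
    {"xyz": [0.0207, 0.043, 0], "delta_rot": [0, 0, 0], "gripper": 0.04},
    {"xyz": [0.0207, 0.043, 0], "delta_rot": [0, 0, 0], "gripper": 0.04},
    {"xyz": [0.0207, 0.043, 0], "delta_rot": [0, 0, 0], "gripper": 0.04},
    {"xyz": [0.0207, 0.043, 0], "delta_rot": [0, 0, 0], "gripper": 0.04},
    {"xyz": [0.0207, 0.043, 0], "delta_rot": [0, 0, 0], "gripper": 0.04},
    {"xyz": [0.0207, 0.043, 0], "delta_rot": [0, 0, 0], "gripper": 0.04},
    {"xyz": [0.0207, 0.043, 0], "delta_rot": [0, 0, 0], "gripper": 0.04},
    {"xyz": [0.0207, 0.043, 0], "delta_rot": [0, 0, 0], "gripper": 0.04}
  ]
}}

```text
time: 2.3
tool_pos: [0.4539, 0.0848, 0.2314]
tcp_rot: [-3.138, 0.146, -0.001]
wrist_force: [0.8, 0.9, 0.7]
width: 0.467
```

Request:
{"name": "arm_command", "arguments": {
  "rows": [
    {"xyz": [0.0207, 0.043, 0], "delta_rot": [0, 0, 0], "gripper": 0.04},
    {"xyz": [0.0207, 0.043, 0], "delta_rot": [0, 0, 0], "gripper": 0.04},
    {"xyz": [0.0207, 0.043, 0], "delta_rot": [0, 0, 0], "gripper": 0.04},
    {"xyz": [0.0207, 0.043, 0], "delta_rot": [0, 0, 0], "gripper": 0.04},
    {"xyz": [0.0207, 0.043, 0], "delta_rot": [0, 0, 0], "gripper": 0.04},
    {"xyz": [0.0207, 0.043, 0], "delta_rot": [0, 0, 0], "gripper": 0.04},
    {"xyz": [0, 0, 0], "delta_rot": [0, 0, 0], "gripper": 0.04},
    {"xyz": [0, 0, 0], "delta_rot": [0, 0, 0], "gripper": 0.04}
  ]
}}

```text
time: 3.1
tool_pos: [0.5521, -0.1829, 0.2305]
tcp_rot: [-3.137, 0.152, 0.002]
wrist_force: [-0.3, -0.4, -1.0]
width: 0.469
```

```bash
python3 st.py -0.075 -0.28 0.02
```

```text
t 3.1 press xyz [-0.0731 -0.2792  0.2305] jaw yaw rel press 0.13 toolz [-0.0014  0.001  -1.    ] F [-0.3 -0.4 -1. ] w 0.04 q [-0.36  0.09  1.81  0.    1.24 -0.27]
tool delta [-0.0016  0.001   0.2105]
```

Request:
{"name": "arm_command", "arguments": {
  "rows": [
    {"xyz": [0, 0, 0.04], "delta_rot": [0, 0, 0], "gripper": 0.04},
    {"xyz": [0, 0, 0.04], "delta_rot": [0, 0, 0], "gripper": 0.04},
    {"xyz": [0, 0, 0.04], "delta_rot": [0, 0, 0], "gripper": 0.04},
    {"xyz": [0, 0, 0.04], "delta_rot": [0, 0, 0], "gripper": 0.04},
    {"xyz": [0, 0, 0.03], "delta_rot": [0, 0, 0], "gripper": 0.04},
    {"xyz": [0, 0, 0.018], "delta_rot": [0, 0, 0], "gripper": 0.04},
    {"xyz": [0, 0, 0], "delta_rot": [0, 0, 0], "gripper": 0.04}
  ]
}}

```text
time: 3.8
tool_pos: [0.5488, -0.1791, 0.0199]
tcp_rot: [-3.135, 0.147, 0.011]
wrist_force: [0.4, -0.1, 0.0]
width: 0.466
```

```bash
python3 st.py -0.075 -0.25 0.02
cat > look.py <<'E'
import sys,numpy as np,cv2
from h import *
from workcell import read_camera
n,tag,x0,y0,x1,y1=sys.argv[1],sys.argv[2],*map(int,sys.argv[3:7])
c=read_camera(n);np.savez(f"{n}{tag}.npz",**c)
k=min(800/(x1-x0),600/(y1-y0))
cv2.imwrite(f"pics/{n}_{tag}.png",cv2.resize(c["pixels"][y0:y1,x0:x1,::-1],None,fx=k,fy=k,interpolation=cv2.INTER_CUBIC)); print("scale",k)
p=np.load("press.npz");R,C=p["R"],p["C"]
W=wmap(c);z=W[...,2]; H=float(sys.argv[7]) if len(sys.argv)>7 else .072
P=(W[...,:2]-C)@R
m=(np.abs(z-H)<.004)&(P[...,0]>-.16)&(P[...,0]<-.0)&(P[...,1]>-.26)&(P[...,1]<-.0)
kk,l,s,ce=cv2.connectedComponentsWithStats(m.astype(np.uint8))
i=1+np.argmax(s[1:,4]); q=P[l==i]; 
print("lid z",np.median(z[l==i]),"press rect",cv2.minAreaRect(q.astype(np.float32)*1000),"n",len(q))
E
python3 look.py side push0 240 90 480 270
```

```text
t 3.8 press xyz [-0.0767 -0.2757  0.0199] jaw yaw rel press 0.31 toolz [-0.0071  0.003  -1.    ] F [ 0.4 -0.1  0. ] w 0.0398 q [-0.36  0.3   1.98  0.    0.86 -0.27]
tool delta [ 0.0018 -0.0257 -0.    ]
scale 3.3333333333333335
lid z 0.070552986731191 press rect ((-70.10276794433594, -156.427490234375), (148.49871826171875, 94.70108032226562), 83.56649017333984) n 1409
```

View pics/side_push0.png

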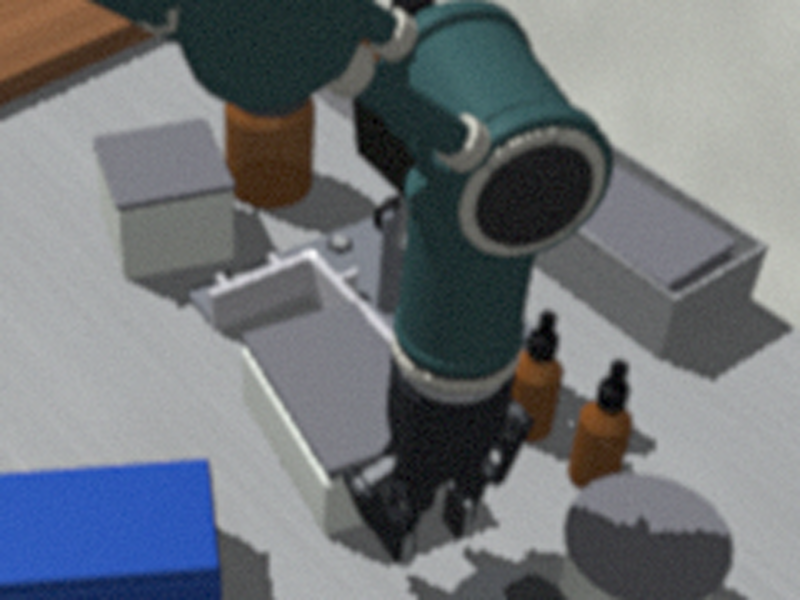

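The fingers stand clear just off the tub's right end (crop 400,540 and 460,520). Next I push +y.

Request:
{"name": "arm_command", "arguments": {
  "rows": [
    {"xyz": [0, -0.01, 0], "delta_rot": [0, 0, 0], "gripper": 0.04},
    {"xyz": [0, -0.01, 0], "delta_rot": [0, 0, 0], "gripper": 0.04},
    {"xyz": [0, -0.01, 0], "delta_rot": [0, 0, 0], "gripper": 0.04},
    {"xyz": [0, -0.01, 0], "delta_rot": [0, 0, 0], "gripper": 0.04},
    {"xyz": [0, -0.01, 0], "delta_rot": [0, 0, 0], "gripper": 0.04},
    {"xyz": [0, -0.01, 0], "delta_rot": [0, 0, 0], "gripper": 0.04},
    {"xyz": [0, -0.01, 0], "delta_rot": [0, 0, 0], "gripper": 0.04}
  ]
}}

```text
time: 4.55
tool_pos: [0.5594, -0.1118, 0.0235]
tcp_rot: [3.137, -0.152, 0.0]
wrist_force: [0.3, -4.3, 1.8]
width: 0.469
```

```bash
python3 st.py -0.075 -0.168 0.02; python3 look.py side push1 240 90 480 270
```

```text
t 4.55 press xyz [-0.0729 -0.2077  0.0235] jaw yaw rel press 0.14 toolz [ 3.e-04 -5.e-04 -1.e+00] F [ 0.7 -4.2  1.8] w 0.04 q [-0.24  0.28  2.   -0.    0.86 -0.14]
tool delta [-0.002  -0.0398  0.0035]
scale 3.3333333333333335
lid z 0.07061243663783645 press rect ((-79.12248229980469, -129.08612060546875), (160.89141845703125, 94.08352661132812), 89.1139144897461) n 964
```

View pics/side_push1.png

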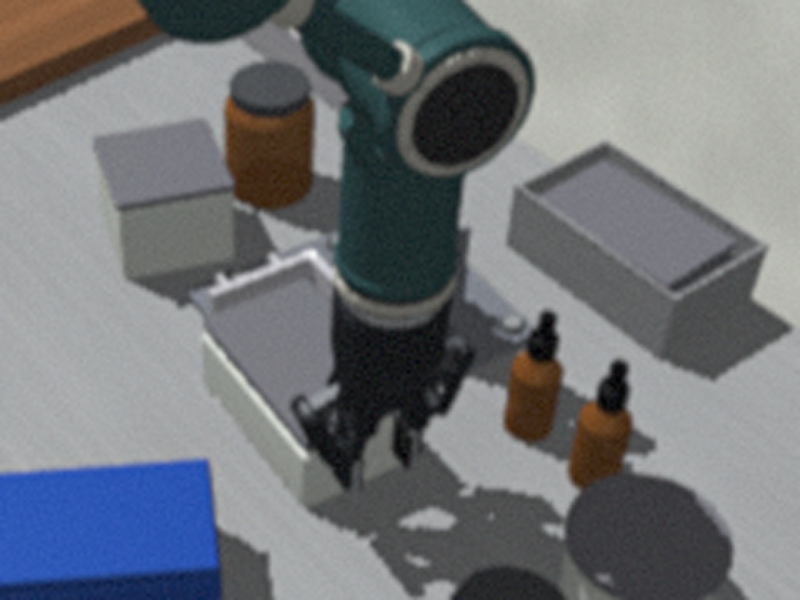

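The tub is now square to the press and the fingers are on its end face. About 45 mm remain to the end stop, so I push 40 mm.

Request:
{"name": "arm_command", "arguments": {
  "rows": [
    {"xyz": [0, -0.008, 0], "delta_rot": [0, 0, 0], "gripper": 0.04},
    {"xyz": [0, -0.008, 0], "delta_rot": [0, 0, 0], "gripper": 0.04},
    {"xyz": [0, -0.008, 0], "delta_rot": [0, 0, 0], "gripper": 0.04},
    {"xyz": [0, -0.008, 0], "delta_rot": [0, 0, 0], "gripper": 0.04},
    {"xyz": [0, -0.008, 0], "delta_rot": [0, 0, 0], "gripper": 0.04},
    {"xyz": [0, 0.0, 0], "delta_rot": [0, 0, 0], "gripper": 0.04}
  ]
}}

```text
time: 5.2
tool_pos: [0.5628, -0.071, 0.023]
tcp_rot: [-3.137, 0.151, 0.001]
wrist_force: [0.2, -0.2, -0.8]
width: 0.469
```

```bash
python3 st.py -0.14 -0.19 0.02; python3 look.py side push2 240 90 480 270
```

```text
t 5.2 press xyz [-0.0734 -0.1668  0.023 ] jaw yaw rel press 0.15 toolz [-6.0e-04  1.2e-03 -1.0e+00] F [ 0.2 -0.2 -0.8] w 0.0401 q [-0.17  0.28  2.01  0.    0.85 -0.07]
tool delta [-0.0666  0.023   0.003 ]
scale 3.3333333333333335
lid z 0.07051637264898585 press rect ((-82.18284606933594, -77.14141082763672), (141.4293975830078, 92.942626953125), 86.46702575683594) n 841
```

View pics/side_push2.png

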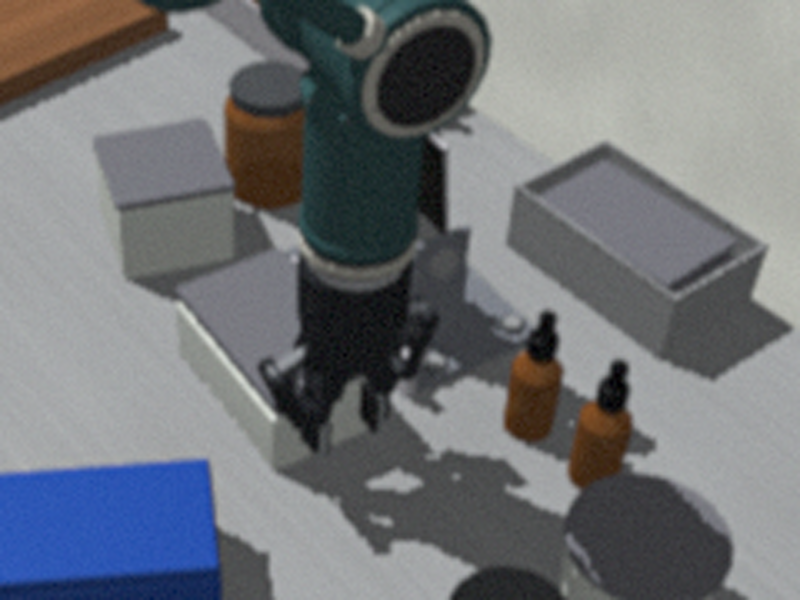

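Square, with about 5 mm left to the end stop. I back off, lift, and turn 90° to push from the front.

Request:
{"name": "arm_command", "arguments": {
  "rows": [
    {"xyz": [0, 0.02, 0], "delta_rot": [0, 0, 0], "gripper": 0.04},
    {"xyz": [0, 0.03, 0], "delta_rot": [0, 0, 0], "gripper": 0.04},
    {"xyz": [0, 0, -0.03], "delta_rot": [0, 0, 0], "gripper": 0.04},
    {"xyz": [0, 0, -0.045], "delta_rot": [0, 0, 0], "gripper": 0.04},
    {"xyz": [0, 0, -0.035], "delta_rot": [0, 0, 0], "gripper": 0.04},
    {"xyz": [-0.04, 0, 0], "delta_rot": [0, 0, 0], "gripper": 0.065},
    {"xyz": [-0.04, 0, 0], "delta_rot": [0, 0, 0], "gripper": 0.065}
  ]
}}

```text
time: 5.95
tool_pos: [0.4798, -0.1148, 0.1353]
tcp_rot: [3.138, -0.152, 0.006]
wrist_force: [-0.7, -0.5, 0.0]
width: 0.756
```

Request:
{"name": "arm_command", "arguments": {
  "rows": [
    {"xyz": [0, 0, 0], "delta_rot": [0, 0, -0.1426], "gripper": 0.065},
    {"xyz": [0, 0, 0], "delta_rot": [0, 0, -0.1426], "gripper": 0.065},
    {"xyz": [0, 0, 0], "delta_rot": [0, 0, -0.1426], "gripper": 0.065},
    {"xyz": [0, 0, 0], "delta_rot": [0, 0, -0.1426], "gripper": 0.065},
    {"xyz": [0, 0, 0], "delta_rot": [0, 0, -0.1426], "gripper": 0.065},
    {"xyz": [0, 0, 0], "delta_rot": [0, 0, -0.1426], "gripper": 0.065},
    {"xyz": [0, 0, 0], "delta_rot": [0, 0, -0.1426], "gripper": 0.065},
    {"xyz": [0, 0, 0], "delta_rot": [0, 0, -0.1426], "gripper": 0.065},
    {"xyz": [0, 0, 0], "delta_rot": [0, 0, -0.1426], "gripper": 0.065},
    {"xyz": [0, 0, 0], "delta_rot": [0, 0, -0.1426], "gripper": 0.065},
    {"xyz": [0, 0, 0], "delta_rot": [0, 0, -0.1426], "gripper": 0.065},
    {"xyz": [0, 0, 0], "delta_rot": [0, 0, 0], "gripper": 0.065}
  ]
}}

```text
time: 7.15
tool_pos: [0.4784, -0.1143, 0.1331]
tcp_rot: [-2.328, -2.108, -0.0]
wrist_force: [0.8, 0.3, 0.2]
width: 0.764
```

```bash
python3 st.py -0.155 -0.08 0.02; python3 look.py top push2 210 110 410 260;python3 look.py side push3 240 90 480 270
```

```text
t 7.15 press xyz [-0.1532 -0.2182  0.1331] jaw yaw rel press 90.0 toolz [-3.e-04  7.e-04 -1.e+00] F [0.8 0.3 0.2] w 0.0653 q [-0.29  0.    2.09  0.    1.05 -1.76]
tool delta [ 0.1381 -0.0018  0.1132]
scale 4.0
lid z 0.07208807566519806 press rect ((-79.61646270751953, -79.95768737792969), (94.18296813964844, 147.75987243652344), 0.2153327912092209) n 1603
scale 3.3333333333333335
lid z 0.07064811032974566 press rect ((-119.24211120605469, -56.529685974121094), (105.49502563476562, 35.51179122924805), 73.88257598876953) n 230
```

View pics/side_push3.png

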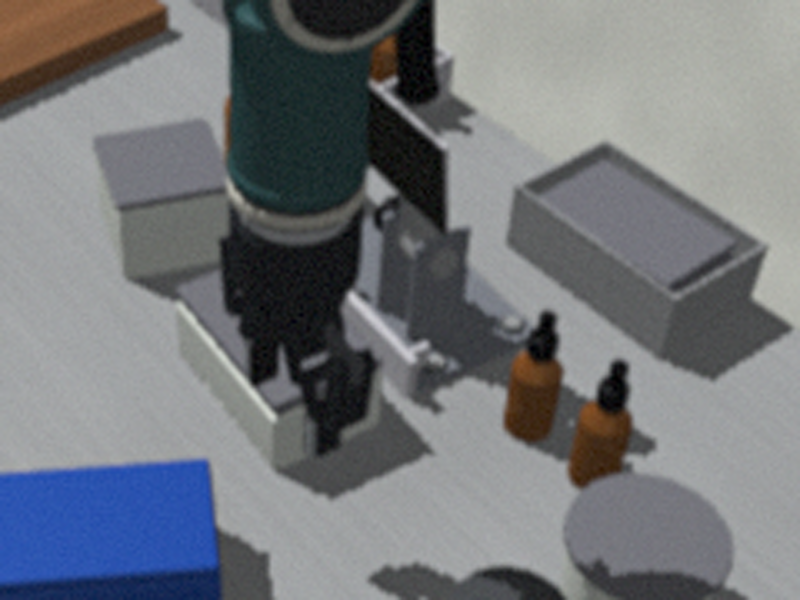

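The top view puts the tub at press (-80,-80) mm, yaw 0.2°, so 32 mm are left to the back fence and 5 mm to the end stop. I move in front of it and descend.

Request:
{"name": "arm_command", "arguments": {
  "rows": [
    {"xyz": [0.046, -0.003, 0], "delta_rot": [0, 0, 0], "gripper": 0.065},
    {"xyz": [0.046, -0.003, 0], "delta_rot": [0, 0, 0], "gripper": 0.065},
    {"xyz": [0.046, 0, 0], "delta_rot": [0, 0, 0], "gripper": 0.065},
    {"xyz": [0, 0, 0.04], "delta_rot": [0, 0, 0], "gripper": 0.065},
    {"xyz": [0, 0, 0.04], "delta_rot": [0, 0, 0], "gripper": 0.065},
    {"xyz": [0, 0, 0.03], "delta_rot": [0, 0, 0], "gripper": 0.065},
    {"xyz": [0, 0, 0], "delta_rot": [0, 0, 0], "gripper": 0.065}
  ]
}}

```text
time: 7.95
tool_pos: [0.4815, 0.0237, 0.019]
tcp_rot: [-2.326, -2.102, 0.011]
wrist_force: [-1.5, -1.3, 0.4]
width: 0.76
```

Request:
{"name": "arm_command", "arguments": {
  "rows": [
    {"xyz": [0, 0.008, 0], "delta_rot": [0, 0, 0], "gripper": 0.065},
    {"xyz": [0, 0.008, 0], "delta_rot": [0, 0, 0], "gripper": 0.065},
    {"xyz": [0, 0.008, 0], "delta_rot": [0, 0, 0], "gripper": 0.065},
    {"xyz": [0, 0.008, 0], "delta_rot": [0, 0, 0], "gripper": 0.065},
    {"xyz": [0, 0.008, 0], "delta_rot": [0, 0, 0], "gripper": 0.065},
    {"xyz": [0, 0, 0], "delta_rot": [0, 0, 0], "gripper": 0.065}
  ]
}}

```text
time: 8.55
tool_pos: [0.5284, 0.0191, 0.024]
tcp_rot: [2.328, 2.107, 0.004]
wrist_force: [0.1, -0.2, -0.3]
width: 0.764
```

```bash
python3 st.py -0.107 -0.08 0.02; python3 look.py top push4 210 110 410 260;python3 look.py side push4 240 90 480 270
```

```text
t 8.55 press xyz [-0.1166 -0.0805  0.024 ] jaw yaw rel press 89.97 toolz [ 3.2e-03 -1.0e-04 -1.0e+00] F [ 0.1 -0.2 -0.3] w 0.0652 q [-0.01  0.21  2.09 -0.    0.83 -1.48]
tool delta [0.0005 0.0096 0.0041]
scale 4.0
lid z 0.06965317435206823 press rect ((-14.095916748046875, -13.213315963745117), (3.9698638916015625, 8.63855266571045), 8.663290023803711) n 5
scale 3.3333333333333335
lid z 0.07056977009803787 press rect ((-57.29774856567383, -81.97917175292969), (149.6646270751953, 93.5194091796875), 89.99420928955078) n 948
```

View pics/side_push4.png

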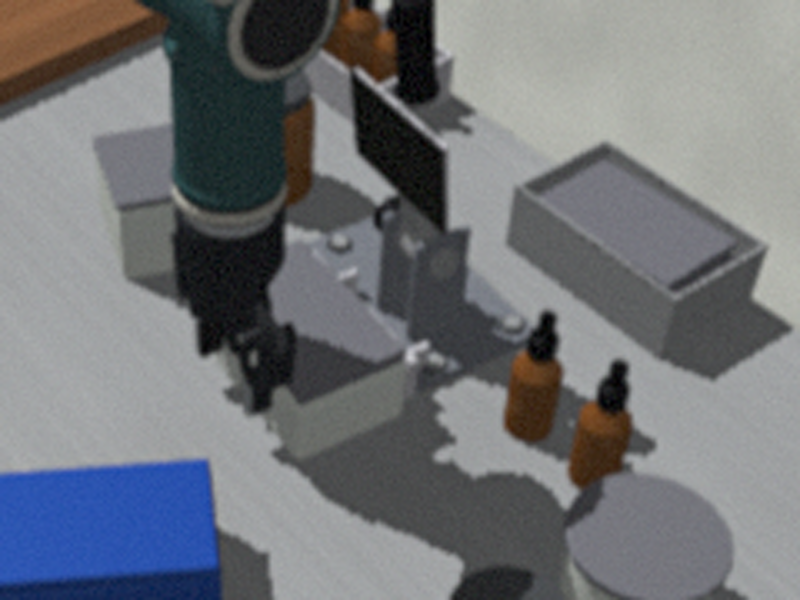

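About 9 mm remain. I push gently and watch the force.

Request:
{"name": "arm_command", "arguments": {
  "rows": [
    {"xyz": [0, 0.004, 0], "delta_rot": [0, 0, 0], "gripper": 0.065},
    {"xyz": [0, 0.003, 0], "delta_rot": [0, 0, 0], "gripper": 0.065},
    {"xyz": [0, 0.002, 0], "delta_rot": [0, 0, 0], "gripper": 0.065},
    {"xyz": [0, 0, 0], "delta_rot": [0, 0, 0], "gripper": 0.065}
  ]
}}

```text
time: 9.05
tool_pos: [0.5344, 0.0185, 0.0233]
tcp_rot: [-2.328, -2.108, 0.002]
wrist_force: [-5.3, 0.9, 4.5]
width: 0.76
```

Request:
{"name": "arm_command", "arguments": {
  "rows": [
    {"xyz": [0, 0.001, 0], "delta_rot": [0, 0, 0], "gripper": 0.065},
    {"xyz": [0, 0, 0], "delta_rot": [0, 0, 0], "gripper": 0.065}
  ]
}}

```text
time: 9.25
tool_pos: [0.5352, 0.0184, 0.0232]
tcp_rot: [-2.328, -2.108, 0.002]
wrist_force: [-4.4, 0.4, 5.1]
width: 0.759
```

```bash
python3 st.py -0.107 -0.08 0.02
```

```text
t 9.25 press xyz [-0.1098 -0.0805  0.0232] jaw yaw rel press 90.0 toolz [-1.7e-03  1.0e-04 -1.0e+00] F [-4.4 -0.1  5.1] w 0.0648 q [-0.01  0.23  2.08  0.    0.84 -1.48]
tool delta [0.0005 0.0028 0.0032]
```

Request:
{"name": "arm_command", "arguments": {
  "rows": [
    {"xyz": [0, 0.001, 0], "delta_rot": [0, 0, 0], "gripper": 0.065},
    {"xyz": [0, 0, 0], "delta_rot": [0, 0, 0], "gripper": 0.065}
  ]
}}

```text
time: 9.45
tool_pos: [0.5361, 0.0183, 0.0232]
tcp_rot: [-2.328, -2.108, 0.002]
wrist_force: [-4.8, -0.0, 4.4]
width: 0.76
```

Request:
{"name": "arm_command", "arguments": {
  "rows": [
    {"xyz": [0, 0.001, 0], "delta_rot": [0, 0, 0], "gripper": 0.065},
    {"xyz": [0, 0, 0], "delta_rot": [0, 0, 0], "gripper": 0.065}
  ]
}}

```text
time: 9.65
tool_pos: [0.5372, 0.0182, 0.0232]
tcp_rot: [-2.328, -2.108, 0.002]
wrist_force: [-5.0, 1.3, 4.6]
width: 0.758
```

Request:
{"name": "arm_command", "arguments": {
  "rows": [
    {"xyz": [0, 0.001, 0], "delta_rot": [0, 0, 0], "gripper": 0.065},
    {"xyz": [0, 0, 0], "delta_rot": [0, 0, 0], "gripper": 0.065}
  ]
}}

```text
time: 9.85
tool_pos: [0.5382, 0.0182, 0.0232]
tcp_rot: [-2.328, -2.108, 0.002]
wrist_force: [-5.0, -0.1, 3.9]
width: 0.761
```

```bash
python3 st.py -0.107 -0.08 0.02
```

```text
t 9.85 press xyz [-0.1068 -0.0805  0.0232] jaw yaw rel press 90.0 toolz [-1.7e-03  1.0e-04 -1.0e+00] F [-4.9 -0.6  3.9] w 0.065 q [-0.01  0.23  2.07  0.    0.84 -1.48]
tool delta [ 0.0005 -0.0002  0.0032]
```

Still sliding at a steady 5 N, so there's no fence contact yet. I continue.

Request:
{"name": "arm_command", "arguments": {
  "rows": [
    {"xyz": [0, 0.001, 0], "delta_rot": [0, 0, 0], "gripper": 0.065},
    {"xyz": [0, 0.001, 0], "delta_rot": [0, 0, 0], "gripper": 0.065},
    {"xyz": [0, 0, 0], "delta_rot": [0, 0, 0], "gripper": 0.065}
  ]
}}

```text
time: 10.15
tool_pos: [0.5395, 0.018, 0.0231]
tcp_rot: [-2.327, -2.107, 0.003]
wrist_force: [-7.3, 0.6, 5.9]
width: 0.763
```

Request:
{"name": "arm_command", "arguments": {
  "rows": [
    {"xyz": [0, 0.001, 0], "delta_rot": [0, 0, 0], "gripper": 0.065},
    {"xyz": [0, 0, 0], "delta_rot": [0, 0, 0], "gripper": 0.065}
  ]
}}

```text
time: 10.35
tool_pos: [0.5395, 0.018, 0.0229]
tcp_rot: [-2.326, -2.106, 0.005]
wrist_force: [-8.6, 2.0, 7.6]
width: 0.763
```

```bash
python3 st.py -0.107 -0.08 0.02; python3 look.py side push5 240 90 480 270
```

```text
t 10.35 press xyz [-0.1055 -0.0805  0.0229] jaw yaw rel press 89.99 toolz [-5.e-03  3.e-04 -1.e+00] F [-8.8  1.2  7.6] w 0.0652 q [-0.01  0.24  2.06  0.    0.85 -1.48]
tool delta [ 0.0005 -0.0015  0.0029]
scale 3.3333333333333335
lid z 0.07033848290235134 press rect ((-47.25429916381836, -82.26737213134766), (94.08629608154297, 149.8466033935547), 0.08757483214139938) n 910
```

View pics/side_push5.png

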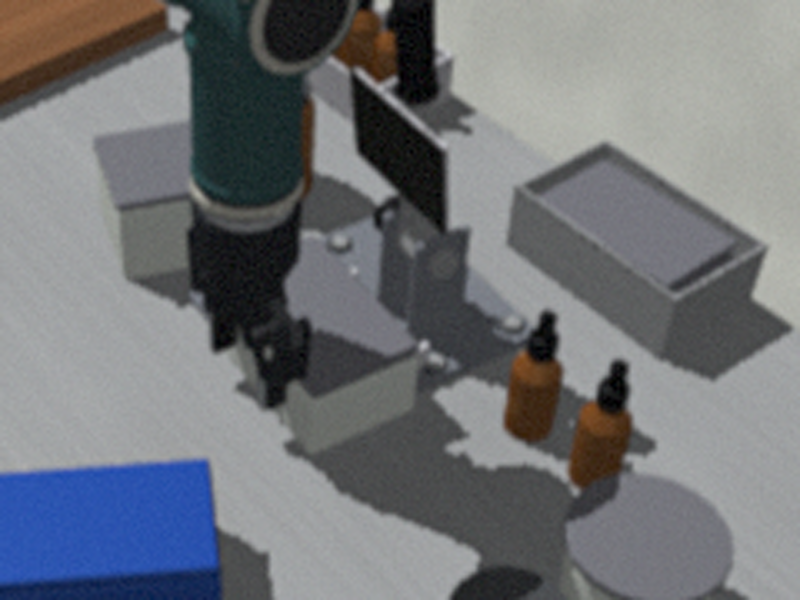

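It stopped moving and the force is rising, so the tub is on the back fence. One more press to square it, then I back off, lift, and go round to the end.

Request:
{"name": "arm_command", "arguments": {
  "rows": [
    {"xyz": [0, 0.002, 0], "delta_rot": [0, 0, 0], "gripper": 0.065},
    {"xyz": [0, 0, 0], "delta_rot": [0, 0, 0], "gripper": 0.065}
  ]
}}

```text
time: 10.6
tool_pos: [0.5394, 0.0182, 0.0221]
tcp_rot: [-2.324, -2.103, 0.01]
wrist_force: [-12.3, 2.3, 8.0]
width: 0.76
```

```bash
python3 st.py
```

```text
t 10.6 press xyz [-0.1056 -0.0804  0.0221] jaw yaw rel press 89.97 toolz [-9.2e-03  9.0e-04 -1.0e+00] F [-12.5   1.1   8. ] w 0.0649 q [-0.01  0.24  2.06  0.    0.85 -1.48]
```

Request:
{"name": "arm_command", "arguments": {
  "rows": [
    {"xyz": [0, -0.01, 0], "delta_rot": [0, 0, 0], "gripper": 0.065},
    {"xyz": [0, -0.03, 0], "delta_rot": [0, 0, 0], "gripper": 0.065},
    {"xyz": [0, 0, -0.04], "delta_rot": [0, 0, 0], "gripper": 0.065},
    {"xyz": [0, 0, -0.04], "delta_rot": [0, 0, 0], "gripper": 0.04},
    {"xyz": [0, 0, -0.03], "delta_rot": [0, 0, 0], "gripper": 0.04},
    {"xyz": [-0.04, 0, 0], "delta_rot": [0, 0, 0], "gripper": 0.04},
    {"xyz": [-0.04, 0, 0], "delta_rot": [0, 0, 0], "gripper": 0.04},
    {"xyz": [-0.04, 0, 0], "delta_rot": [0, 0, 0], "gripper": 0.04}
  ]
}}

```text
time: 11.4
tool_pos: [0.4932, -0.0992, 0.1343]
tcp_rot: [2.325, 2.108, 0.003]
wrist_force: [-0.0, 0.3, 0.0]
width: 0.465
```

Request:
{"name": "arm_command", "arguments": {
  "rows": [
    {"xyz": [0, 0, 0], "delta_rot": [0, 0, 0.1428], "gripper": 0.04},
    {"xyz": [0, 0, 0], "delta_rot": [0, 0, 0.1428], "gripper": 0.04},
    {"xyz": [0, 0, 0], "delta_rot": [0, 0, 0.1428], "gripper": 0.04},
    {"xyz": [0, 0, 0], "delta_rot": [0, 0, 0.1428], "gripper": 0.04},
    {"xyz": [0, 0, 0], "delta_rot": [0, 0, 0.1428], "gripper": 0.04},
    {"xyz": [0, 0, 0], "delta_rot": [0, 0, 0.1428], "gripper": 0.04},
    {"xyz": [0, 0, 0], "delta_rot": [0, 0, 0.1428], "gripper": 0.04},
    {"xyz": [0, 0, 0], "delta_rot": [0, 0, 0.1428], "gripper": 0.04},
    {"xyz": [0, 0, 0], "delta_rot": [0, 0, 0.1428], "gripper": 0.04},
    {"xyz": [0, 0, 0], "delta_rot": [0, 0, 0.1428], "gripper": 0.04},
    {"xyz": [0, 0, 0], "delta_rot": [0, 0, 0.1428], "gripper": 0.04},
    {"xyz": [0, 0, 0], "delta_rot": [0, 0, 0], "gripper": 0.04}
  ]
}}

```text
time: 12.6
tool_pos: [0.4928, -0.0981, 0.1334]
tcp_rot: [3.137, -0.156, 0.003]
wrist_force: [0.2, 0.0, 0.9]
width: 0.469
```

```bash
python3 st.py -0.058 -0.182 0.022; python3 look.py top push6 210 110 410 260
```

```text
t 12.6 press xyz [-0.1404 -0.2007  0.1334] jaw yaw rel press -0.03 toolz [ 1.8e-03 -6.0e-04 -1.0e+00] F [0.2 0.  0.9] w 0.0401 q [-0.25  0.02  2.07 -0.    1.05 -0.15]
tool delta [ 0.0822 -0.0187  0.1116]
scale 4.0
lid z 0.07112016127827289 press rect ((-48.02484893798828, -80.2101821899414), (93.88673400878906, 147.2366943359375), 0.08654414117336273) n 1534
```

View pics/top_push6.png

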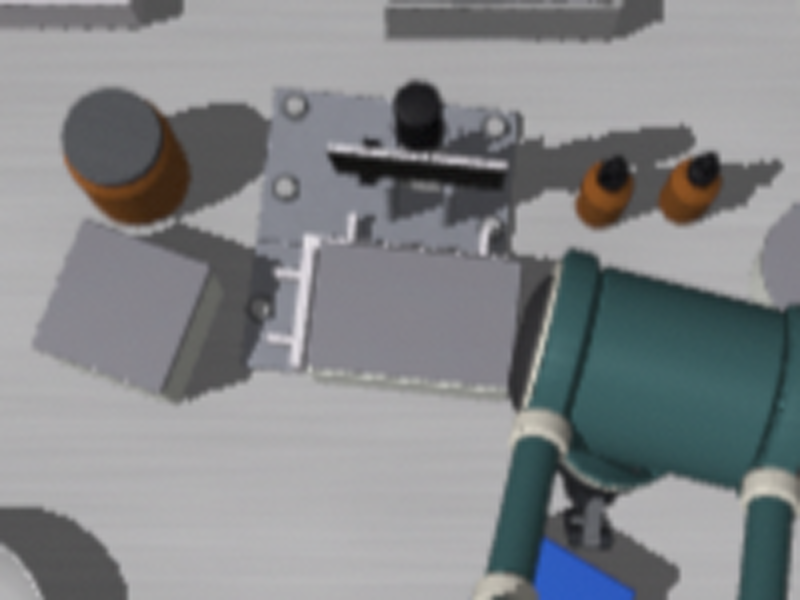

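Long side flush: the top view gives (-48.0,-80.2) mm, yaw 0.1°. Now the +y push for the last 5 mm.

Request:
{"name": "arm_command", "arguments": {
  "rows": [
    {"xyz": [0.042, 0, 0], "delta_rot": [0, 0, 0], "gripper": 0.04},
    {"xyz": [0.038, 0, 0], "delta_rot": [0, 0, 0], "gripper": 0.04},
    {"xyz": [0, 0, 0.04], "delta_rot": [0, 0, 0], "gripper": 0.04},
    {"xyz": [0, 0, 0.04], "delta_rot": [0, 0, 0], "gripper": 0.04},
    {"xyz": [0, 0, 0.03], "delta_rot": [0, 0, 0], "gripper": 0.04},
    {"xyz": [0, -0.015, 0], "delta_rot": [0, 0, 0], "gripper": 0.04},
    {"xyz": [0, -0.01, 0], "delta_rot": [0, 0, 0], "gripper": 0.04},
    {"xyz": [0, -0.006, 0], "delta_rot": [0, 0, 0], "gripper": 0.04},
    {"xyz": [0, 0, 0], "delta_rot": [0, 0, 0], "gripper": 0.04},
    {"xyz": [0, 0, 0], "delta_rot": [0, 0, 0], "gripper": 0.04}
  ]
}}

```text
time: 13.65
tool_pos: [0.5765, -0.0749, 0.0252]
tcp_rot: [3.137, -0.154, 0.005]
wrist_force: [-0.2, 1.0, -0.5]
width: 0.468
```

```bash
python3 st.py
```

```text
t 13.65 press xyz [-0.0594 -0.1693  0.0252] jaw yaw rel press 0.07 toolz [ 3.4e-03 -8.0e-04 -1.0e+00] F [-0.3  0.9 -0.5] w 0.04 q [-0.17  0.3   1.98 -0.    0.86 -0.07]
```

Request:
{"name": "arm_command", "arguments": {
  "rows": [
    {"xyz": [0, -0.003, 0], "delta_rot": [0, 0, 0], "gripper": 0.04},
    {"xyz": [0, -0.002, 0], "delta_rot": [0, 0, 0], "gripper": 0.04},
    {"xyz": [0, -0.002, 0], "delta_rot": [0, 0, 0], "gripper": 0.04},
    {"xyz": [0, 0, 0], "delta_rot": [0, 0, 0], "gripper": 0.04}
  ]
}}

```text
time: 14.05
tool_pos: [0.5761, -0.0684, 0.0237]
tcp_rot: [3.137, -0.156, 0.001]
wrist_force: [0.8, -3.0, 1.8]
width: 0.467
```

```bash
python3 st.py
```

```text
t 14.05 press xyz [-0.0605 -0.1629  0.0237] jaw yaw rel press -0.02 toolz [ 9.e-04 -5.e-04 -1.e+00] F [ 1.1 -2.9  1.8] w 0.0399 q [-0.16  0.3   1.98 -0.    0.86 -0.06]
```

Request:
{"name": "arm_command", "arguments": {
  "rows": [
    {"xyz": [0, -0.001, 0], "delta_rot": [0, 0, 0], "gripper": 0.04},
    {"xyz": [0, -0.001, 0], "delta_rot": [0, 0, 0], "gripper": 0.04},
    {"xyz": [0, 0, 0], "delta_rot": [0, 0, 0], "gripper": 0.04}
  ]
}}

```text
time: 14.35
tool_pos: [0.576, -0.0665, 0.0233]
tcp_rot: [3.137, -0.156, 0.0]
wrist_force: [-0.0, -5.4, 2.2]
width: 0.471
```

Request:
{"name": "arm_command", "arguments": {
  "rows": [
    {"xyz": [0, -0.001, 0], "delta_rot": [0, 0, 0], "gripper": 0.04},
    {"xyz": [0, 0, 0], "delta_rot": [0, 0, 0], "gripper": 0.04}
  ]
}}

```text
time: 14.55
tool_pos: [0.576, -0.0665, 0.0234]
tcp_rot: [3.136, -0.155, 0.0]
wrist_force: [-0.6, -8.8, 2.0]
width: 0.473
```

Request:
{"name": "arm_command", "arguments": {
  "rows": [
    {"xyz": [0, -0.001, 0], "delta_rot": [0, 0, 0], "gripper": 0.04},
    {"xyz": [0, 0, 0], "delta_rot": [0, 0, 0], "gripper": 0.04}
  ]
}}

```text
time: 14.75
tool_pos: [0.576, -0.0664, 0.0234]
tcp_rot: [3.134, -0.155, 0.0]
wrist_force: [-1.0, -12.9, 2.7]
width: 0.467
```

Request:
{"name": "arm_command", "arguments": {
  "rows": [
    {"xyz": [0, -0.001, 0], "delta_rot": [0, 0, 0], "gripper": 0.04},
    {"xyz": [0, 0, 0], "delta_rot": [0, 0, 0], "gripper": 0.04}
  ]
}}

```text
time: 14.95
tool_pos: [0.576, -0.0664, 0.0234]
tcp_rot: [3.133, -0.154, -0.0]
wrist_force: [-1.2, -16.8, 2.7]
width: 0.465
```

```bash
python3 st.py
```

```text
t 14.95 press xyz [-0.0608 -0.1609  0.0234] jaw yaw rel press 0.04 toolz [-3.0e-04 -4.8e-03 -1.0e+00] F [  0.4 -16.9   2.7] w 0.0397 q [-0.15  0.3   1.98 -0.01  0.86 -0.05]
```

It's against the end stop: no movement, and the force rises to 17 N. I back off and lift in front, turn the jaws to press y and open them, then check.

Request:
{"name": "arm_command", "arguments": {
  "rows": [
    {"xyz": [0, 0.015, 0], "delta_rot": [0, 0, 0], "gripper": 0.04},
    {"xyz": [0, 0.035, 0], "delta_rot": [0, 0, 0], "gripper": 0.04},
    {"xyz": [0, 0, -0.03], "delta_rot": [0, 0, 0], "gripper": 0.04},
    {"xyz": [0, 0, -0.045], "delta_rot": [0, 0, 0], "gripper": 0.04},
    {"xyz": [0, 0, -0.045], "delta_rot": [0, 0, 0], "gripper": 0.06},
    {"xyz": [-0.035, 0, -0.035], "delta_rot": [0, 0, 0], "gripper": 0.08},
    {"xyz": [-0.035, 0, -0.035], "delta_rot": [0, 0, 0], "gripper": 0.08},
    {"xyz": [-0.035, 0, -0.035], "delta_rot": [0, 0, 0], "gripper": 0.08},
    {"xyz": [-0.035, 0, -0.035], "delta_rot": [0, 0, 0], "gripper": 0.08}
  ]
}}

```text
time: 15.85
tool_pos: [0.4301, -0.0979, 0.2839]
tcp_rot: [-3.136, 0.154, 0.002]
wrist_force: [0.7, -0.5, 1.2]
width: 0.934
```

Request:
{"name": "arm_command", "arguments": {
  "rows": [
    {"xyz": [0, 0, 0], "delta_rot": [0, 0, -0.1428], "gripper": 0.08},
    {"xyz": [0, 0, 0], "delta_rot": [0, 0, -0.1428], "gripper": 0.08},
    {"xyz": [0, 0, 0], "delta_rot": [0, 0, -0.1428], "gripper": 0.08},
    {"xyz": [0, 0, 0], "delta_rot": [0, 0, -0.1428], "gripper": 0.08},
    {"xyz": [0, 0, 0], "delta_rot": [0, 0, -0.1428], "gripper": 0.08},
    {"xyz": [0, 0, 0], "delta_rot": [0, 0, -0.1428], "gripper": 0.08},
    {"xyz": [0, 0, 0], "delta_rot": [0, 0, -0.1428], "gripper": 0.08},
    {"xyz": [0, 0, 0], "delta_rot": [0, 0, -0.1428], "gripper": 0.08},
    {"xyz": [0, 0, 0], "delta_rot": [0, 0, -0.1428], "gripper": 0.08},
    {"xyz": [0, 0, 0], "delta_rot": [0, 0, -0.1428], "gripper": 0.08},
    {"xyz": [0, 0, 0], "delta_rot": [0, 0, -0.1428], "gripper": 0.08},
    {"xyz": [0, 0, 0], "delta_rot": [0, 0, 0], "gripper": 0.08}
  ]
}}

```text
time: 17.05
tool_pos: [0.4315, -0.0983, 0.2827]
tcp_rot: [-2.327, -2.108, -0.001]
wrist_force: [1.2, -0.6, -0.2]
width: 0.933
```

```bash
python3 st.py; python3 look.py top seat 210 110 410 260; python3 look.py side seat 240 20 480 200
python3 - <<'E'
from h import *
p=np.load("press.npz");R,C=p["R"],p["C"]
for n,f in(("side","sideseat"),("top","topseat"),("side0","side0"),("top0","top0")):
    W=wmap(np.load(f+".npz"));P=(W[...,:2]-C)@R;z=W[...,2]
    # platen face points (front): below hand grip height
    m=(z>.14)&(z<.228)&(P[...,0]>-.03)&(P[...,0]<.08)&(abs(P[...,1]+.075)<.054)
    if "side" in n:
        x=P[...,0][m];k=np.polyfit(z[m],x,1);r=x-np.polyval(k,z[m]);k=np.polyfit(z[m][abs(r)<.004],x[abs(r)<.004],1);print(n,m.sum(),"platen x=a z+b",k,"angle",np.arctan2(1,-k[0]))
    m=(z>.25)&(z<.335)&(P[...,0]>-.05)&(P[...,0]<.1)&(abs(P[...,1]+.075)<.025)
    for z0 in np.arange(.25,.33,.01):
        mm=m&(abs(z-z0)<.005)
        if mm.sum(): print(n,round(z0,3),mm.sum(),P[mm].min(0).round(4),P[mm].max(0).round(4))
E
```

```text
t 17.05 press xyz [-0.2014 -0.2069  0.2827] jaw yaw rel press 90.04 toolz [-0.001   0.0016 -1.    ] F [ 1.3 -0.5 -0.2] w 0.0797 q [-0.28 -0.22  2.    0.    1.36 -1.75]
scale 4.0
lid z 0.0710028564814638 press rect ((-47.981204986572266, -74.5590591430664), (147.72242736816406, 93.72901153564453), 89.75550842285156) n 1534
scale 3.3333333333333335
lid z 0.06960666909461255 press rect ((-47.68004608154297, -76.21224212646484), (93.12650299072266, 148.3786163330078), 0.6729872822761536) n 1056
side 754 platen x=a z+b [-0.10111126  0.04313282] angle 1.4700275410213277
side 0.25 21 [ 0.0208 -0.0907] [ 0.0423 -0.0712]
side 0.26 43 [ 0.0196 -0.0898] [ 0.0421 -0.0721]
side 0.27 46 [ 0.0177 -0.0906] [ 0.0418 -0.0645]
side 0.28 50 [ 0.017  -0.0903] [ 0.0401 -0.0658]
side 0.29 46 [ 0.0159 -0.0898] [ 0.0387 -0.0695]
side 0.3 50 [ 0.0144 -0.09  ] [ 0.0412 -0.0712]
side 0.31 87 [ 0.0141 -0.0902] [ 0.0413 -0.0632]
top 0.25 6 [ 0.0202 -0.0882] [ 0.0329 -0.0676]
top 0.26 8 [ 0.0186 -0.0882] [ 0.0313 -0.0624]
top 0.27 10 [ 0.0172 -0.0881] [ 0.0305 -0.0656]
top 0.28 9 [ 0.0161 -0.0863] [ 0.0244 -0.063 
[... 302 characters left out ...]
.0398 -0.0701]
side0 0.26 43 [ 0.0198 -0.0913] [ 0.0433 -0.0736]
side0 0.27 43 [ 0.018  -0.0897] [ 0.0422 -0.0646]
side0 0.28 45 [ 0.0169 -0.0916] [ 0.04   -0.0661]
side0 0.29 50 [ 0.0148 -0.091 ] [ 0.0399 -0.0693]
side0 0.3 49 [ 0.0135 -0.0903] [ 0.0393 -0.0706]
side0 0.31 90 [ 0.0131 -0.0915] [ 0.0414 -0.0636]
top0 0.25 5 [ 0.0199 -0.0882] [ 0.0327 -0.0726]
top0 0.26 9 [ 0.0192 -0.0882] [ 0.0315 -0.0625]
top0 0.27 6 [ 0.0177 -0.0882] [ 0.0299 -0.0679]
top0 0.28 11 [ 0.0159 -0.0864] [ 0.0237 -0.0629]
top0 0.29 10 [ 0.0145 -0.0881] [ 0.0284 -0.066 ]
top0 0.3 9 [ 0.0138 -0.0881] [ 0.027  -0.0635]
top0 0.31 113 [ 0.0123 -0.0881] [ 0.0402 -0.0624]
top0 0.32 5 [ 0.027  -0.0806] [ 0.0352 -0.0714]
```

View pics/side_seat.png

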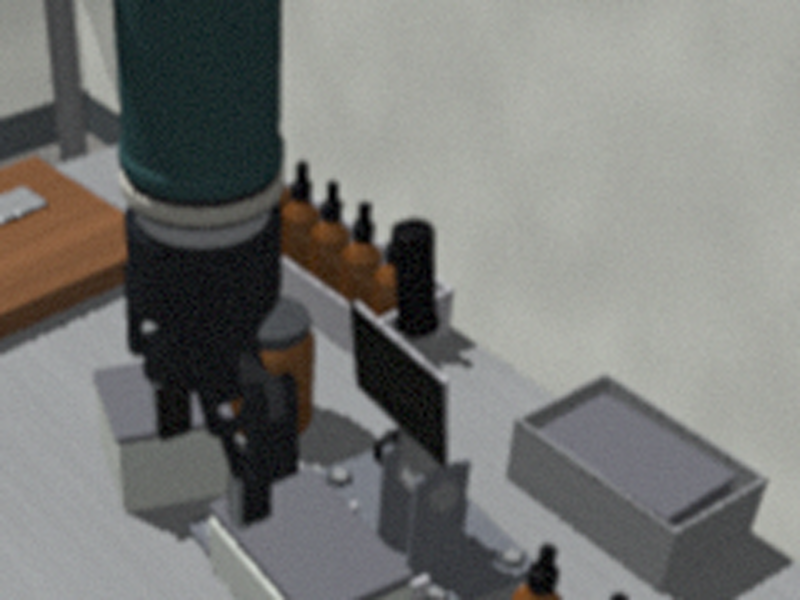

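View pics/top_seat.png

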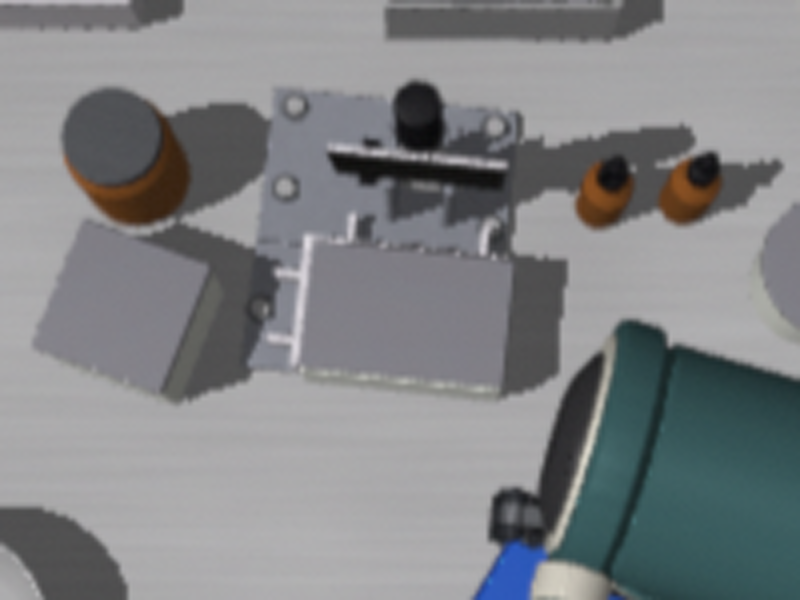

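Seated at (-48.0,-74.6) mm, with yaw within 0.3°. The press arm stands at about 1.455 rad, and the grip centre is at press (0.031,-0.0755,0.290). I move above the grip.

Request:
{"name": "arm_command", "arguments": {
  "rows": [
    {"xyz": [0, 0, -0.035], "delta_rot": [0, 0, 0], "gripper": 0.08},
    {"xyz": [0, 0, -0.035], "delta_rot": [0, 0, 0], "gripper": 0.08},
    {"xyz": [0.022, 0.0387, 0], "delta_rot": [0, 0, 0], "gripper": 0.08},
    {"xyz": [0.022, 0.0387, 0], "delta_rot": [0, 0, 0], "gripper": 0.08},
    {"xyz": [0.022, 0.0387, 0], "delta_rot": [0, 0, 0], "gripper": 0.08},
    {"xyz": [0.022, 0.0387, 0], "delta_rot": [0, 0, 0], "gripper": 0.08},
    {"xyz": [0.022, 0.0387, 0], "delta_rot": [0, 0, 0], "gripper": 0.08},
    {"xyz": [0.022, 0.0387, 0], "delta_rot": [0, 0, 0], "gripper": 0.08},
    {"xyz": [0, 0, 0], "delta_rot": [0, 0, 0], "gripper": 0.08},
    {"xyz": [0, 0, 0], "delta_rot": [0, 0, 0], "gripper": 0.08}
  ]
}}

```text
time: 18.15
tool_pos: [0.6762, 0.0101, 0.3512]
tcp_rot: [-2.328, -2.106, 0.004]
wrist_force: [0.0, 0.8, 0.1]
width: 0.935
```

```bash
python3 st.py 0.031 -0.0755 0.271; python3 look.py side above 240 0 480 180
```

```text
t 18.15 press xyz [ 0.0314 -0.0749  0.3512] jaw yaw rel press 89.95 toolz [-3.6e-03  2.0e-04 -1.0e+00] F [-0.1  0.8  0.1] w 0.0798 q [-0.02  0.22  1.44  0.    1.48 -1.49]
tool delta [-0.0006 -0.0001  0.0802]
scale 3.3333333333333335
lid z 0.06957450443118157 press rect ((-47.91740417480469, -76.51194763183594), (93.8055191040039, 148.49624633789062), 0.8686860203742981) n 1222
```

View pics/side_above.png

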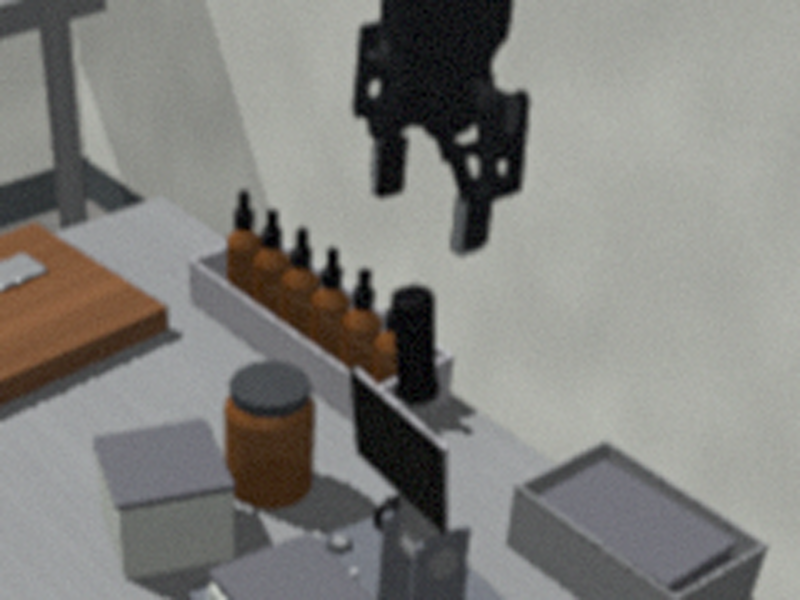

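The open fingers straddle the grip (crop 415,340) from above. I descend and pinch.

Request:
{"name": "arm_command", "arguments": {
  "rows": [
    {"xyz": [0, 0, 0.03], "delta_rot": [0, 0, 0], "gripper": 0.08},
    {"xyz": [0, 0, 0.03], "delta_rot": [0, 0, 0], "gripper": 0.08},
    {"xyz": [0, 0, 0.02], "delta_rot": [0, 0, 0], "gripper": 0.08},
    {"xyz": [0, 0, 0], "delta_rot": [0, 0, 0], "gripper": 0.02},
    {"xyz": [0, 0, 0], "delta_rot": [0, 0, 0], "gripper": 0.02},
    {"xyz": [0, 0, 0], "delta_rot": [0, 0, 0], "gripper": 0.02},
    {"xyz": [0, 0, 0], "delta_rot": [0, 0, 0], "gripper": 0.02},
    {"xyz": [0, 0, 0], "delta_rot": [0, 0, 0], "gripper": 0.02}
  ],
  "force": 30
}}

```text
time: 19.0
tool_pos: [0.6771, 0.0113, 0.2767]
tcp_rot: [2.328, 2.108, 0.009]
wrist_force: [-1.5, 5.4, 2.4]
width: 0.318
```

```bash
python3 st.py 0.031 -0.0755 0.271; python3 look.py side grip 240 0 480 180
```

```text
t 19.0 press xyz [ 0.0321 -0.0736  0.2767] jaw yaw rel press 90.0 toolz [ 0.0045  0.0031 -1.    ] F [-2.   5.2  2.4] w 0.0271 q [-0.02  0.24  1.55  0.    1.35 -1.49]
tool delta [-0.0019 -0.0011  0.0057]
scale 3.3333333333333335
lid z 0.06962797577780462 press rect ((-47.001983642578125, -76.2002182006836), (147.58636474609375, 92.74502563476562), 89.96375274658203) n 1177
```

View pics/side_grip.png

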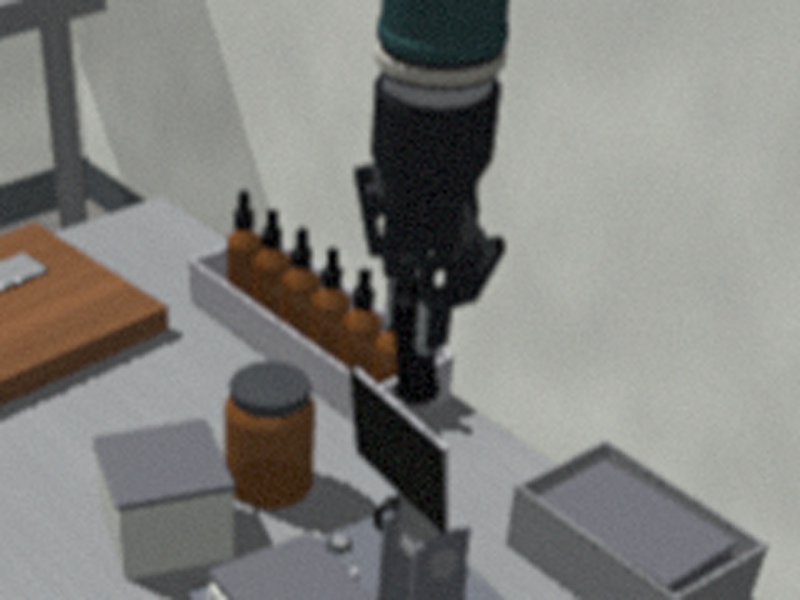

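Pinched (27 mm reading on the 28 mm grip). From the measured pose the contact radius is 0.211 and the angle 1.462. I work out the arc steps.

```bash
cat > arc.py <<'E'
import numpy as np,sys
r=float(sys.argv[1]);a=np.array([float(v) for v in sys.argv[2:5]]);n=int(a[2]);A=np.linspace(a[0],a[1],n+1)
x=.055-r*np.cos(A);z=.067+r*np.sin(A)
for i in range(n): print(round(A[i+1],3),"ty",round(x[i+1]-x[i],4),"tz",round(z[i]-z[i+1],4))
print("end",x[-1],z[-1])
E
python3 arc.py .211 1.462 .622 12; python3 arc.py .211 .622 .142 8
```

```text
1.392 ty -0.0146 tz 0.0021
1.322 ty -0.0144 tz 0.0031
1.252 ty -0.0142 tz 0.0041
1.182 ty -0.0139 tz 0.0051
1.112 ty -0.0135 tz 0.0061
1.042 ty -0.013 tz 0.007
0.972 ty -0.0125 tz 0.0079
0.902 ty -0.0119 tz 0.0087
0.832 ty -0.0113 tz 0.0096
0.762 ty -0.0106 tz 0.0103
0.692 ty -0.0098 tz 0.011
0.622 ty -0.009 tz 0.0117
end -0.11648281422491821 0.18994163015635585
0.562 ty -0.0071 tz 0.0105
0.502 ty -0.0064 tz 0.0109
0.442 ty -0.0058 tz 0.0113
0.382 ty -0.0051 tz 0.0116
0.322 ty -0.0044 tz 0.0119
0.262 ty -0.0036 tz 0.0121
0.202 ty -0.0029 tz 0.0123
0.142 ty -0.0022 tz 0.0125
end -0.15387627017473357 0.09686140917458017
```

Request:
{"name": "arm_command", "arguments": {
  "rows": [
    {"xyz": [0, -0.0146, 0.0021], "delta_rot": [0, 0, 0], "gripper": 0.02},
    {"xyz": [0, -0.0144, 0.0031], "delta_rot": [0, 0, 0], "gripper": 0.02},
    {"xyz": [0, -0.0142, 0.0041], "delta_rot": [0, 0, 0], "gripper": 0.02},
    {"xyz": [0, -0.0139, 0.0051], "delta_rot": [0, 0, 0], "gripper": 0.02},
    {"xyz": [0, -0.0135, 0.0061], "delta_rot": [0, 0, 0], "gripper": 0.02},
    {"xyz": [0, -0.013, 0.007], "delta_rot": [0, 0, 0], "gripper": 0.02}
  ]
}}

```text
time: 19.65
tool_pos: [0.596, 0.0194, 0.2501]
tcp_rot: [2.325, 2.105, 0.015]
wrist_force: [3.8, 5.2, 3.1]
width: 0.317
```

```bash
python3 st.py
```

```text
t 19.65 press xyz [-0.0494 -0.0735  0.2501] jaw yaw rel press 89.99 toolz [ 0.0107  0.0028 -0.9999] F [3.2 5.6 3.1] w 0.027 q [-0.01  0.1   1.76  0.    1.27 -1.48]
```

Request:
{"name": "arm_command", "arguments": {
  "rows": [
    {"xyz": [0, -0.0125, 0.0079], "delta_rot": [0, 0, 0], "gripper": 0.02},
    {"xyz": [0, -0.0119, 0.0087], "delta_rot": [0, 0, 0], "gripper": 0.02},
    {"xyz": [0, -0.0113, 0.0096], "delta_rot": [0, 0, 0], "gripper": 0.02},
    {"xyz": [0, -0.0106, 0.0103], "delta_rot": [0, 0, 0], "gripper": 0.02},
    {"xyz": [0, -0.0098, 0.011], "delta_rot": [0, 0, 0], "gripper": 0.02},
    {"xyz": [0, -0.009, 0.0117], "delta_rot": [0, 0, 0], "gripper": 0.02},
    {"xyz": [0, 0, 0], "delta_rot": [0, 0, 0], "gripper": 0.02}
  ]
}}

```text
time: 20.35
tool_pos: [0.5282, 0.0262, 0.1875]
tcp_rot: [-2.329, -2.108, -0.007]
wrist_force: [0.4, 6.7, -3.7]
width: 0.32
```

```bash
python3 st.py -.1165 -.0745 .19; python3 look.py side mid 240 60 480 240
```

```text
t 20.35 press xyz [-0.1176 -0.0735  0.1875] jaw yaw rel press 89.97 toolz [ 0.0027  0.0037 -1.    ] F [-0.3  6.7 -3.7] w 0.0273 q [ 0.    0.02  1.97  0.    1.16 -1.47]
tool delta [-0.001   0.0011 -0.0025]
scale 3.3333333333333335
lid z 0.06958827833961491 press rect ((-48.02781295776367, -76.88874053955078), (94.06297302246094, 149.52708435058594), 0.5242105722427368) n 1171
```

View pics/side_mid.png

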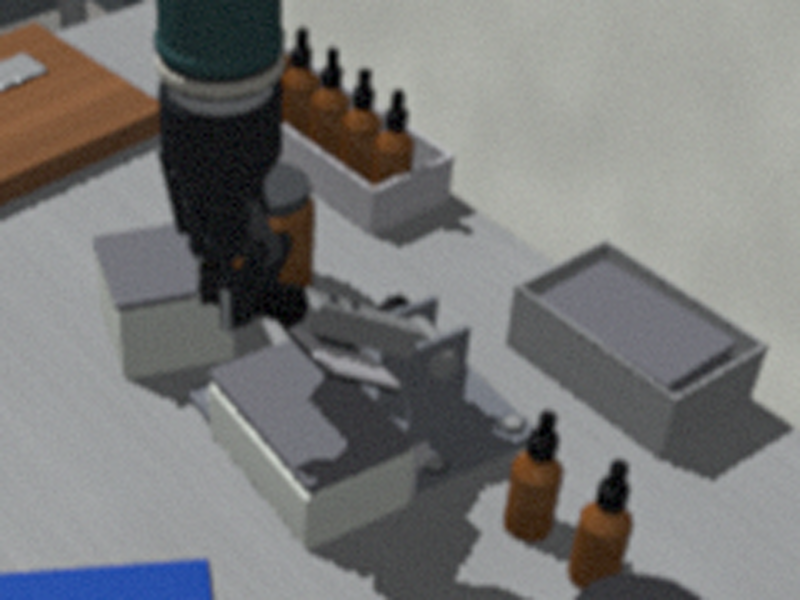

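The arm follows. There is a 6.7 N side load, so I ease it by shifting 2 mm along tool x on the way down.

Request:
{"name": "arm_command", "arguments": {
  "rows": [
    {"xyz": [0.0005, -0.0071, 0.0105], "delta_rot": [0, 0, 0], "gripper": 0.02},
    {"xyz": [0.0005, -0.0064, 0.0109], "delta_rot": [0, 0, 0], "gripper": 0.02},
    {"xyz": [0.0005, -0.0058, 0.0113], "delta_rot": [0, 0, 0], "gripper": 0.02},
    {"xyz": [0.0005, -0.0051, 0.0116], "delta_rot": [0, 0, 0], "gripper": 0.02},
    {"xyz": [0, -0.0044, 0.0119], "delta_rot": [0, 0, 0], "gripper": 0.02},
    {"xyz": [0, -0.0036, 0.0121], "delta_rot": [0, 0, 0], "gripper": 0.02},
    {"xyz": [0, -0.0029, 0.0123], "delta_rot": [0, 0, 0], "gripper": 0.02},
    {"xyz": [0, -0.0022, 0.0125], "delta_rot": [0, 0, 0], "gripper": 0.02},
    {"xyz": [0, 0, 0], "delta_rot": [0, 0, 0], "gripper": 0.02}
  ]
}}

```text
time: 21.3
tool_pos: [0.4906, 0.03, 0.0909]
tcp_rot: [-2.328, -2.108, 0.0]
wrist_force: [4.8, 1.6, -6.1]
width: 0.318
```

```bash
python3 st.py -.1539 -.0735 .0969; python3 look.py side low 240 60 480 240; python3 arc.py .211 .142 -.01 8
```

```text
t 21.3 press xyz [-0.1553 -0.0735  0.0909] jaw yaw rel press 90.0 toolz [-4.e-04  2.e-04 -1.e+00] F [ 4.6  2.1 -6.1] w 0.0271 q [ 0.01  0.05  2.13  0.    0.96 -1.46]
tool delta [-0.      0.0014 -0.006 ]
scale 3.3333333333333335
lid z 0.06952150233282983 press rect ((-47.392826080322266, -104.30168151855469), (90.18505859375, 94.67257690429688), 88.87483215332031) n 341
0.123 ty -0.0005 tz 0.004
0.104 ty -0.0005 tz 0.004
0.085 ty -0.0004 tz 0.004
0.066 ty -0.0003 tz 0.004
0.047 ty -0.0002 tz 0.004
0.028 ty -0.0002 tz 0.004
0.009 ty -0.0001 tz 0.004
-0.01 ty 0.0 tz 0.004
end -0.15598945008791637 0.06489003516649083
```

View pics/side_low.png

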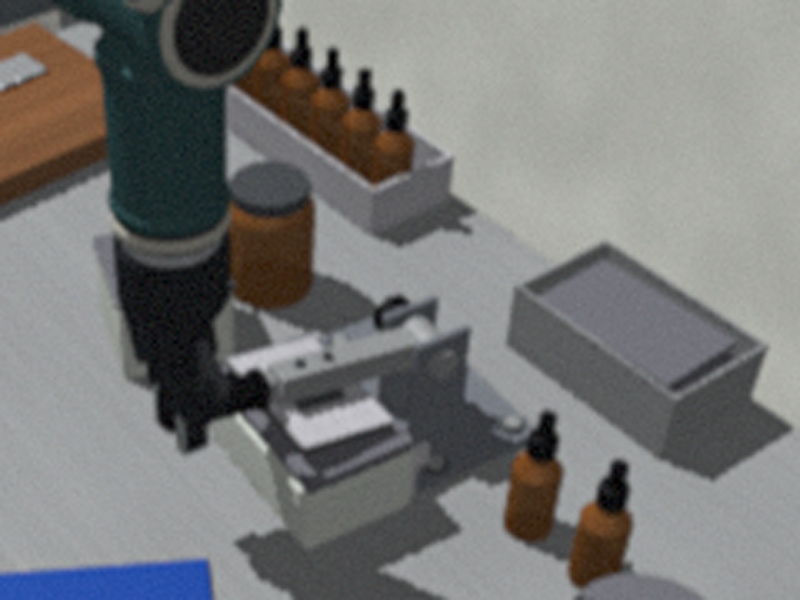

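The platen is about to meet the lid (angle about 0.11). I press slowly and watch the force.

Request:
{"name": "arm_command", "arguments": {
  "rows": [
    {"xyz": [0, 0.0005, 0.003], "delta_rot": [0, 0, 0], "gripper": 0.02},
    {"xyz": [0, 0.0005, 0.003], "delta_rot": [0, 0, 0], "gripper": 0.02},
    {"xyz": [0, 0, 0.003], "delta_rot": [0, 0, 0], "gripper": 0.02},
    {"xyz": [0, 0, 0.003], "delta_rot": [0, 0, 0], "gripper": 0.02},
    {"xyz": [0, 0, 0], "delta_rot": [0, 0, 0], "gripper": 0.02}
  ]
}}

```text
time: 21.85
tool_pos: [0.4896, 0.03, 0.0798]
tcp_rot: [-2.326, -2.106, 0.005]
wrist_force: [-4.7, 3.5, -2.4]
width: 0.318
```

Request:
{"name": "arm_command", "arguments": {
  "rows": [
    {"xyz": [0, 0, 0.003], "delta_rot": [0, 0, 0], "gripper": 0.02},
    {"xyz": [0, 0, 0.003], "delta_rot": [0, 0, 0], "gripper": 0.02},
    {"xyz": [0, 0, 0], "delta_rot": [0, 0, 0], "gripper": 0.02}
  ]
}}

```text
time: 22.15
tool_pos: [0.4896, 0.03, 0.0743]
tcp_rot: [-2.327, -2.106, 0.005]
wrist_force: [-6.2, 3.4, 0.6]
width: 0.319
```

```bash
python3 st.py -.1539 -.0735 .067
```

```text
t 22.15 press xyz [-0.1564 -0.0735  0.0743] jaw yaw rel press 89.97 toolz [-4.9e-03  5.0e-04 -1.0e+00] F [-6.5  2.8  0.6] w 0.0273 q [ 0.01  0.08  2.14  0.    0.93 -1.46]
tool delta [-0.      0.0025  0.0073]
```

Request:
{"name": "arm_command", "arguments": {
  "rows": [
    {"xyz": [0, -0.0006, 0.003], "delta_rot": [0, 0, 0], "gripper": 0.02},
    {"xyz": [0, 0, 0.003], "delta_rot": [0, 0, 0], "gripper": 0.02},
    {"xyz": [0, 0, 0], "delta_rot": [0, 0, 0], "gripper": 0.02}
  ]
}}

```text
time: 22.45
tool_pos: [0.4896, 0.03, 0.0687]
tcp_rot: [-2.327, -2.107, 0.004]
wrist_force: [-3.4, 4.7, 0.4]
width: 0.316
```

Request:
{"name": "arm_command", "arguments": {
  "rows": [
    {"xyz": [0, 0, 0.002], "delta_rot": [0, 0, 0], "gripper": 0.02},
    {"xyz": [0, 0, 0], "delta_rot": [0, 0, 0], "gripper": 0.02}
  ]
}}

```text
time: 22.65
tool_pos: [0.4896, 0.0301, 0.0668]
tcp_rot: [-2.327, -2.107, 0.004]
wrist_force: [-5.0, 3.7, 3.8]
width: 0.315
```

```bash
python3 st.py -.1539 -.0735 .067; python3 look.py side down 240 60 480 240
```

```text
t 22.65 press xyz [-0.1563 -0.0734  0.0668] jaw yaw rel press 89.99 toolz [-3.5e-03  4.0e-04 -1.0e+00] F [-5.3  3.2  3.8] w 0.0269 q [ 0.01  0.09  2.14  0.    0.92 -1.46]
tool delta [-0.0001  0.0024 -0.0002]
scale 3.3333333333333335
lid z 0.07289030130537091 press rect ((-46.72609329223633, -108.65330505371094), (62.53187942504883, 82.42504119873047), 82.84908294677734) n 454
```

View pics/side_down.png

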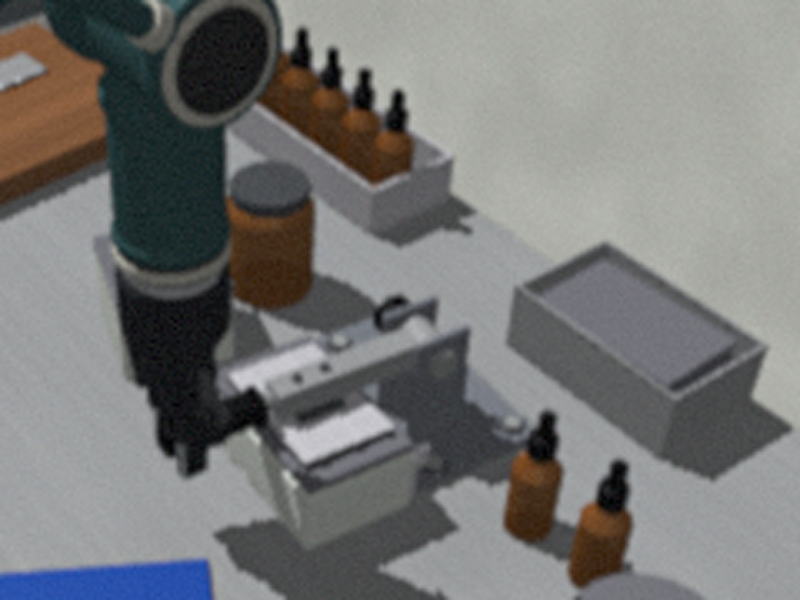

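No hard stop yet (Fz 3.8 N). I continue in small steps until the force climbs.

Request:
{"name": "arm_command", "arguments": {
  "rows": [
    {"xyz": [0, -0.0005, 0.002], "delta_rot": [0, 0, 0], "gripper": 0.02},
    {"xyz": [0, 0, 0], "delta_rot": [0, 0, 0], "gripper": 0.02}
  ]
}}

```text
time: 22.9
tool_pos: [0.4897, 0.0301, 0.0651]
tcp_rot: [-2.328, -2.107, 0.002]
wrist_force: [-3.4, 3.1, 3.0]
width: 0.319
```

Request:
{"name": "arm_command", "arguments": {
  "rows": [
    {"xyz": [0, 0, 0.002], "delta_rot": [0, 0, 0], "gripper": 0.02},
    {"xyz": [0, 0, 0], "delta_rot": [0, 0, 0], "gripper": 0.02}
  ]
}}

```text
time: 23.1
tool_pos: [0.4898, 0.03, 0.0631]
tcp_rot: [-2.328, -2.107, 0.002]
wrist_force: [-2.7, 3.6, 2.8]
width: 0.319
```

```bash
python3 st.py -.1539 -.0735 .067
```

```text
t 23.1 press xyz [-0.1561 -0.0735  0.0631] jaw yaw rel press 89.99 toolz [-2.2e-03  2.0e-04 -1.0e+00] F [-3.   3.3  2.8] w 0.0273 q [ 0.01  0.09  2.15  0.    0.91 -1.46]
tool delta [-0.      0.0022 -0.0039]
```

Request:
{"name": "arm_command", "arguments": {
  "rows": [
    {"xyz": [0, 0, 0.002], "delta_rot": [0, 0, 0], "gripper": 0.02},
    {"xyz": [0, 0, 0], "delta_rot": [0, 0, 0], "gripper": 0.02}
  ]
}}

```text
time: 23.3
tool_pos: [0.4899, 0.03, 0.0614]
tcp_rot: [-2.328, -2.107, 0.002]
wrist_force: [-4.4, 3.6, 5.3]
width: 0.319
```

```bash
python3 st.py -.1539 -.0735 .067;python3 look.py side dn2 240 60 480 240
cat > arm.py <<'E'
import sys
from h import *
p=np.load("press.npz");R,C=p["R"],p["C"]
for f in sys.argv[1:]:
    W=wmap(np.load(f+".npz"));P=(W[...,:2]-C)@R;z=W[...,2]
    m=(abs(P[...,1]+.075)<.006)&(P[...,0]>-.085)&(P[...,0]<.02)&(z>.075)
    x=P[...,0][m];zz=z[m];k=np.polyfit(x,zz,1)
    for _ in range(4):
        g=abs(zz-np.polyval(k,x))<.004;k=np.polyfit(x[g],zz[g],1)
    print(f,"arm top slope",k,"angle",-np.arctan(k[0]),g.sum(),m.sum())
    m=(P[...,1]<-.1)&(P[...,1]>-.128)&(P[...,0]>-.08)&(P[...,0]<-.012)&(z>.074)
    x=P[...,0][m];zz=z[m]
    if len(x)>10:
        k=np.polyfit(x,zz,1); print("  platen top",k,"angle",-np.arctan(k[0]),len(x),"median z",np.median(zz))
E
python3 arm.py sidelow sidedown sidedn2
```

```text
t 23.3 press xyz [-0.1561 -0.0735  0.0614] jaw yaw rel press 89.99 toolz [-2.1e-03  2.0e-04 -1.0e+00] F [-4.8  3.1  5.3] w 0.0272 q [ 0.01  0.09  2.15  0.    0.9  -1.46]
tool delta [-0.      0.0021 -0.0056]
scale 3.3333333333333335
lid z 0.07062996495981505 press rect ((-46.287208557128906, -103.54852294921875), (58.54192352294922, 80.4500961303711), 89.57542419433594) n 443
sidelow arm top slope [-0.12823446  0.10475629] angle 0.1275384141870638 117 134
  platen top [-0.14475569  0.07772338] angle 0.1437571320259237 205 median z 0.08453931751602428
sidedown arm top slope [-0.02550934  0.0980951 ] angle 0.025503807251731295 126 139
  platen top [0.0011433 0.0747264] angle -0.00114330402832218 43 median z 0.07450419278763938
sidedn2 arm top slope [-0.00290997  0.09622597] angle 0.0029099582009698014 123 137
```

View pics/side_dn2.png

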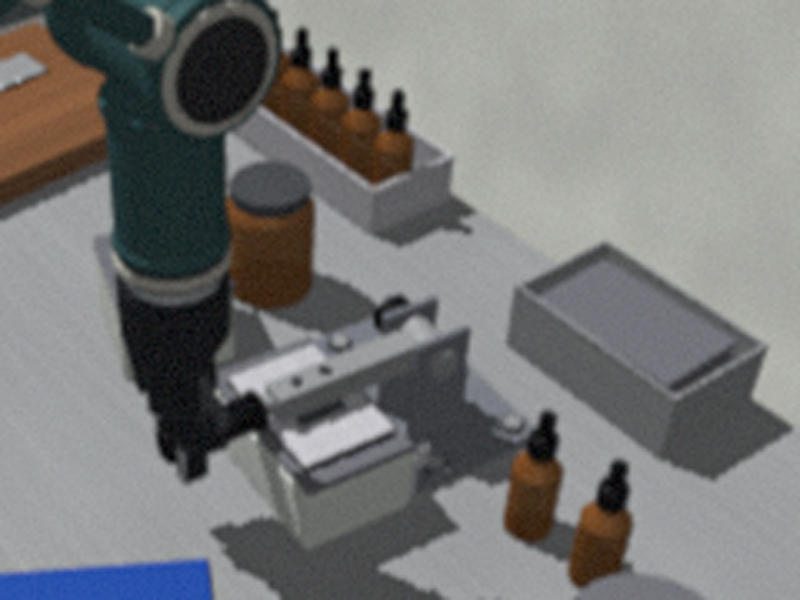

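The arm angle is now about 0.003 and nearly home. I press until a clear stop.

Request:
{"name": "arm_command", "arguments": {
  "rows": [
    {"xyz": [0, 0, 0.0015], "delta_rot": [0, 0, 0], "gripper": 0.02},
    {"xyz": [0, 0, 0], "delta_rot": [0, 0, 0], "gripper": 0.02}
  ]
}}

```text
time: 23.55
tool_pos: [0.49, 0.03, 0.061]
tcp_rot: [-2.328, -2.107, 0.002]
wrist_force: [-8.1, 2.8, 13.4]
width: 0.315
```

Request:
{"name": "arm_command", "arguments": {
  "rows": [
    {"xyz": [0, 0, 0.0015], "delta_rot": [0, 0, 0], "gripper": 0.02},
    {"xyz": [0, 0, 0], "delta_rot": [0, 0, 0], "gripper": 0.02}
  ]
}}

```text
time: 23.75
tool_pos: [0.4901, 0.03, 0.0608]
tcp_rot: [-2.328, -2.107, 0.003]
wrist_force: [-12.4, 3.3, 22.2]
width: 0.319
```

```bash
python3 st.py -.1539 -.0735 .067
```

```text
t 23.75 press xyz [-0.1559 -0.0734  0.0608] jaw yaw rel press 89.99 toolz [-2.5e-03  1.0e-04 -1.0e+00] F [-12.7   2.1  22.2] w 0.0272 q [ 0.01  0.09  2.15  0.    0.9  -1.46]
tool delta [-0.0001  0.0019 -0.0062]
```

Hard stop: the force climbs to 22 N with no movement, so the lid should be home. Now I swing the arm back up.

```bash
python3 look.py side home 240 60 480 240; python3 arm.py sidehome; python3 arc.py .212 0 1.6 22
```

```text
scale 3.3333333333333335
lid z 0.07059707375961072 press rect ((-46.31616973876953, -103.44243621826172), (59.623779296875, 78.81690216064453), 89.33009338378906) n 445
sidehome arm top slope [0.00901251 0.09654262] angle -0.009012268102802007 130 143
0.073 ty 0.0006 tz -0.0154
0.145 ty 0.0017 tz -0.0153
0.218 ty 0.0028 tz -0.0152
0.291 ty 0.0039 tz -0.0149
0.364 ty 0.005 tz -0.0146
0.436 ty 0.006 tz -0.0142
0.509 ty 0.007 tz -0.0137
0.582 ty 0.008 tz -0.0132
0.655 ty 0.0089 tz -0.0126
0.727 ty 0.0098 tz -0.0119
0.8 ty 0.0107 tz -0.0111
0.873 ty 0.0114 tz -0.0103
0.945 ty 0.0122 tz -0.0095
1.018 ty 0.0128 tz -0.0086
1.091 ty 0.0134 tz -0.0076
1.164 ty 0.0139 tz -0.0066
1.236 ty 0.0144 tz -0.0056
1.309 ty 0.0147 tz -0.0045
1.382 ty 0.015 tz -0.0034
1.455 ty 0.0152 tz -0.0023
1.527 ty 0.0154 tz -0.0012
1.6 ty 0.0154 tz -0.0001
end 0.06119029872787323 0.27890960384479907
```

Request:
{"name": "arm_command", "arguments": {
  "rows": [
    {"xyz": [0, -0.001, -0.004], "delta_rot": [0, 0, 0], "gripper": 0.02},
    {"xyz": [0, 0.0006, -0.0154], "delta_rot": [0, 0, 0], "gripper": 0.02},
    {"xyz": [0, 0.0017, -0.0153], "delta_rot": [0, 0, 0], "gripper": 0.02},
    {"xyz": [0, 0.0028, -0.0152], "delta_rot": [0, 0, 0], "gripper": 0.02},
    {"xyz": [0, 0.0039, -0.0149], "delta_rot": [0, 0, 0], "gripper": 0.02},
    {"xyz": [0, 0.005, -0.0146], "delta_rot": [0, 0, 0], "gripper": 0.02},
    {"xyz": [0, 0.006, -0.0142], "delta_rot": [0, 0, 0], "gripper": 0.02},
    {"xyz": [0, 0.007, -0.0137], "delta_rot": [0, 0, 0], "gripper": 0.02},
    {"xyz": [0, 0.008, -0.0132], "delta_rot": [0, 0, 0], "gripper": 0.02}
  ]
}}

```text
time: 24.7
tool_pos: [0.5234, 0.0266, 0.1787]
tcp_rot: [-2.327, -2.106, 0.005]
wrist_force: [-2.3, 3.6, -8.0]
width: 0.32
```

```bash
python3 st.py
```

```text
t 24.7 press xyz [-0.1224 -0.0735  0.1787] jaw yaw rel press 89.99 toolz [-4.2e-03  3.0e-04 -1.0e+00] F [-2.6  3.4 -8. ] w 0.0273 q [ 0.    0.02  1.98  0.    1.15 -1.47]
```

Request:
{"name": "arm_command", "arguments": {
  "rows": [
    {"xyz": [0, 0.0089, -0.0126], "delta_rot": [0, 0, 0], "gripper": 0.02},
    {"xyz": [0, 0.0098, -0.0119], "delta_rot": [0, 0, 0], "gripper": 0.02},
    {"xyz": [0, 0.0107, -0.0111], "delta_rot": [0, 0, 0], "gripper": 0.02},
    {"xyz": [0, 0.0114, -0.0103], "delta_rot": [0, 0, 0], "gripper": 0.02},
    {"xyz": [0, 0.0122, -0.0095], "delta_rot": [0, 0, 0], "gripper": 0.02},
    {"xyz": [0, 0.0128, -0.0086], "delta_rot": [0, 0, 0], "gripper": 0.02},
    {"xyz": [0, 0.0134, -0.0076], "delta_rot": [0, 0, 0], "gripper": 0.02},
    {"xyz": [0, 0, 0], "delta_rot": [0, 0, 0], "gripper": 0.02}
  ]
}}

```text
time: 25.5
tool_pos: [0.6054, 0.0184, 0.252]
tcp_rot: [2.328, 2.107, 0.002]
wrist_force: [0.4, 2.7, -0.8]
width: 0.317
```

```bash
python3 st.py .055 -.0735 .274
```

```text
t 25.5 press xyz [-0.04   -0.0736  0.252 ] jaw yaw rel press 89.98 toolz [ 2.1e-03 -3.0e-04 -1.0e+00] F [ 0.1  2.7 -0.8] w 0.0271 q [-0.01  0.12  1.74 -0.    1.28 -1.48]
tool delta [ 0.0001  0.095  -0.0218]
```

Request:
{"name": "arm_command", "arguments": {
  "rows": [
    {"xyz": [0, 0.0139, -0.0066], "delta_rot": [0, 0, 0], "gripper": 0.02},
    {"xyz": [0, 0.0144, -0.0056], "delta_rot": [0, 0, 0], "gripper": 0.02},
    {"xyz": [0, 0.0147, -0.0045], "delta_rot": [0, 0, 0], "gripper": 0.02},
    {"xyz": [0, 0.015, -0.0034], "delta_rot": [0, 0, 0], "gripper": 0.02},
    {"xyz": [0, 0.0152, -0.0023], "delta_rot": [0, 0, 0], "gripper": 0.02},
    {"xyz": [0, 0.0154, -0.0012], "delta_rot": [0, 0, 0], "gripper": 0.02},
    {"xyz": [0, 0.011, 0], "delta_rot": [0, 0, 0], "gripper": 0.02},
    {"xyz": [0, 0, 0], "delta_rot": [0, 0, 0], "gripper": 0.02},
    {"xyz": [0, 0, 0], "delta_rot": [0, 0, 0], "gripper": 0.02}
  ]
}}

```text
time: 26.4
tool_pos: [0.7036, 0.0086, 0.2748]
tcp_rot: [2.327, 2.107, 0.003]
wrist_force: [1.6, 1.5, -0.9]
width: 0.315
```

```bash
python3 st.py .055 -.0735 .274;  python3 look.py side up 240 20 480 200 .066
```

```text
t 26.4 press xyz [ 0.0587 -0.0737  0.2748] jaw yaw rel press 90.0 toolz [ 2.9e-03 -5.0e-04 -1.0e+00] F [ 1.4  1.6 -0.9] w 0.0269 q [-0.02  0.29  1.49 -0.    1.36 -1.49]
tool delta [ 0.0002 -0.0037  0.0008]
scale 3.3333333333333335
lid z 0.06455292571951689 press rect ((-47.66602325439453, -75.6088638305664), (150.46876525878906, 94.25516510009766), 89.8115234375) n 1421
```

View pics/side_up.png

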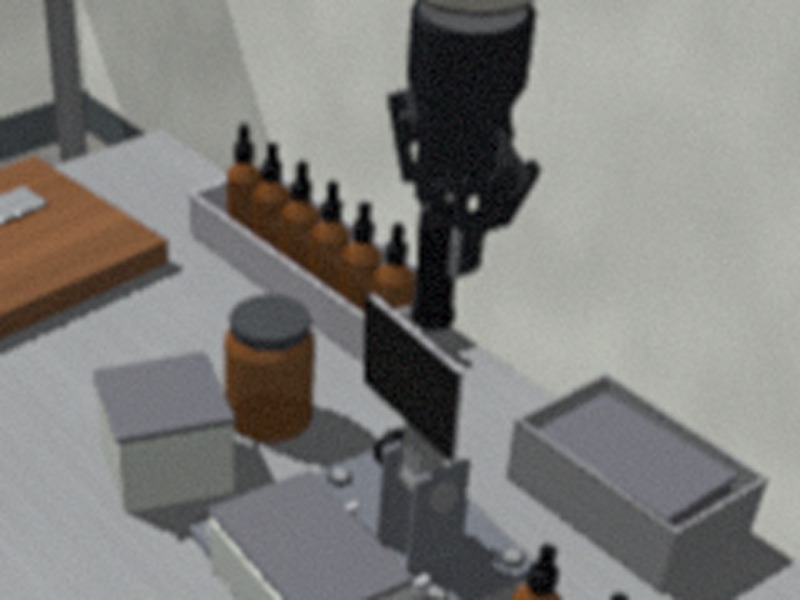

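The arm is upright and the side camera sees the lid dropped from about 70.5 mm to 64.6 mm (it reads roughly 1.5 mm low). I release, lift straight up and withdraw.

Request:
{"name": "arm_command", "arguments": {
  "rows": [
    {"xyz": [0, 0, 0], "delta_rot": [0, 0, 0], "gripper": 0.08},
    {"xyz": [0, 0, 0], "delta_rot": [0, 0, 0], "gripper": 0.08},
    {"xyz": [0, 0, 0], "delta_rot": [0, 0, 0], "gripper": 0.08},
    {"xyz": [0, 0, 0], "delta_rot": [0, 0, 0], "gripper": 0.08},
    {"xyz": [0, 0, -0.025], "delta_rot": [0, 0, 0], "gripper": 0.08},
    {"xyz": [0, 0, -0.03], "delta_rot": [0, 0, 0], "gripper": 0.08},
    {"xyz": [0, 0, -0.04], "delta_rot": [0, 0, 0], "gripper": 0.08},
    {"xyz": [0, 0, -0.01], "delta_rot": [0, 0, 0], "gripper": 0.08}
  ]
}}

```text
time: 27.25
tool_pos: [0.7042, 0.0086, 0.3857]
tcp_rot: [2.324, 2.104, 0.01]
wrist_force: [0.2, 0.7, 1.0]
width: 0.936
```

```bash
python3 st.py
```

```text
t 27.25 press xyz [ 0.0594 -0.0736  0.3857] jaw yaw rel press 89.99 toolz [ 9.e-03 -5.e-04 -1.e+00] F [0.2 0.8 1. ] w 0.0799 q [-0.02  0.27  1.32 -0.    1.54 -1.49]
```

Request:
{"name": "arm_command", "arguments": {
  "rows": [
    {"xyz": [0, -0.04, 0], "delta_rot": [0, 0, 0], "gripper": 0.08},
    {"xyz": [-0.02, -0.04, 0], "delta_rot": [0, 0, 0], "gripper": 0.08},
    {"xyz": [-0.02, -0.04, 0], "delta_rot": [0, 0, 0], "gripper": 0.08},
    {"xyz": [-0.02, -0.04, 0], "delta_rot": [0, 0, 0], "gripper": 0.08},
    {"xyz": [-0.02, -0.04, 0], "delta_rot": [0, 0, 0], "gripper": 0.08},
    {"xyz": [-0.02, -0.04, 0], "delta_rot": [0, 0, 0], "gripper": 0.08},
    {"xyz": [-0.02, -0.02, 0], "delta_rot": [0, 0, 0], "gripper": 0.08},
    {"xyz": [-0.02, 0, 0], "delta_rot": [0, 0, 0], "gripper": 0.08},
    {"xyz": [-0.02, 0, 0], "delta_rot": [0, 0, 0], "gripper": 0.08},
    {"xyz": [0, 0, 0], "delta_rot": [0, 0, 0], "gripper": 0.08}
  ]
}}

```text
time: 28.25
tool_pos: [0.4273, -0.1263, 0.3789]
tcp_rot: [2.331, 2.105, -0.001]
wrist_force: [0.0, 0.5, -0.3]
width: 0.935
```

```bash
python3 st.py; python3 look.py side fin 220 60 540 300 .066;python3 look.py top fin 120 50 520 350 .066
python3 - <<'E'
from h import *
p=np.load("press.npz");R,C=p["R"],p["C"]
W=wmap(np.load("sidefin.npz"));P=(W[...,:2]-C)@R;z=W[...,2]
m=(z>.14)&(z<.228)&(P[...,0]>-.03)&(P[...,0]<.06)&(abs(P[...,1]+.075)<.054)
x=P[...,0][m];k=np.polyfit(z[m],x,1);r=x-np.polyval(k,z[m]);k=np.polyfit(z[m][abs(r)<.004],x[abs(r)<.004],1);print("platen angle",np.arctan2(1,-k[0]))
for nm in("top0","topfin"):
  Wm=wmap(np.load(nm+".npz"))
  mm=(Wm[...,0]>.2)&(Wm[...,0]<.8)&(Wm[...,1]>-.36)&(Wm[...,1]<.42)&(Wm[...,2]>.05)&(Wm[...,2]<.14)
  k,l,st,ce=cv2.connectedComponentsWithStats(mm.astype(np.uint8))
  for i in range(1,k):
    if st[i,4]>30: print(nm,ce[i].round(1),st[i,4],np.median(Wm[l==i],0).round(3))
E
```

```text
t 28.25 press xyz [-0.2028 -0.2352  0.3789] jaw yaw rel press 89.83 toolz [-0.    -0.001 -1.   ] F [-0.   0.5 -0.3] w 0.0799 q [-0.34 -0.24  1.85 -0.    1.53 -1.81]
scale 2.5
lid z 0.06447748196697842 press rect ((-47.3467903137207, -76.33328247070312), (94.52143859863281, 150.6292724609375), 0.013816655613481998) n 1418
scale 2.0
lid z 0.06610716947230229 press rect ((-47.787010192871094, -74.65662384033203), (147.45166015625, 94.38363647460938), 89.9634780883789) n 1583
platen angle 1.5497023989959287
top0 [239.7 147.2] 708 [0.707 0.221 0.108]
top0 [322.7 146.1] 31 [ 0.713 -0.014  0.106]
top0 [361.7 156.3] 150 [ 0.689 -0.125  0.07 ]
top0 [383.7 155.1] 151 [ 0.693 -0.189  0.07 ]
top0 [314.2 158. ] 65 [0.681 0.011 0.088]
top0 [418.2 176.6] 1065 [ 0.631 -0.287  0.079]
top0 [240.8 186.9] 1282 [0.597 0.218 0.083]
top0 [338.8 199.7] 1726 [ 0.564 -0.061  0.072]
top0 [425.9 225.2] 862 [ 0.488 -0.292  0.123]
top0 [191.9 272.6] 441 [0.336 0.36  0.061]
top0 [340.8 272.2] 1834 [ 0.36  -0.065  0.072]
top0 [413.4 304.3] 1937 [ 0.274 -0.264  0.072]
topfin [239.7 147.2] 710 [0.707 0.221 0.107]
topfin [361.6 156.3] 148 [ 0.689 -0.125  0.069]
topfin [383.6 155.2] 152 [ 0.693 -0.188  0.07 ]
topfin [312.6 156.1] 136 [0.687 0.017 0.095]
topfin [420.2 171. ] 651 [ 0.648 -0.297  0.079]
topfin [240.8 186.9] 1287 [0.598 0.218 0.083]
topfin [311.5 189.2] 1686 [0.596 0.017 0.066]
topfin [191.9 272.1] 453 [0.342 0.36  0.061]
topfin [340.8 272.2] 1831 [ 0.36  -0.065  0.072]
topfin [413.4 304.2] 1938 [ 0.274 -0.264  0.072]
```

View pics/side_fin.png

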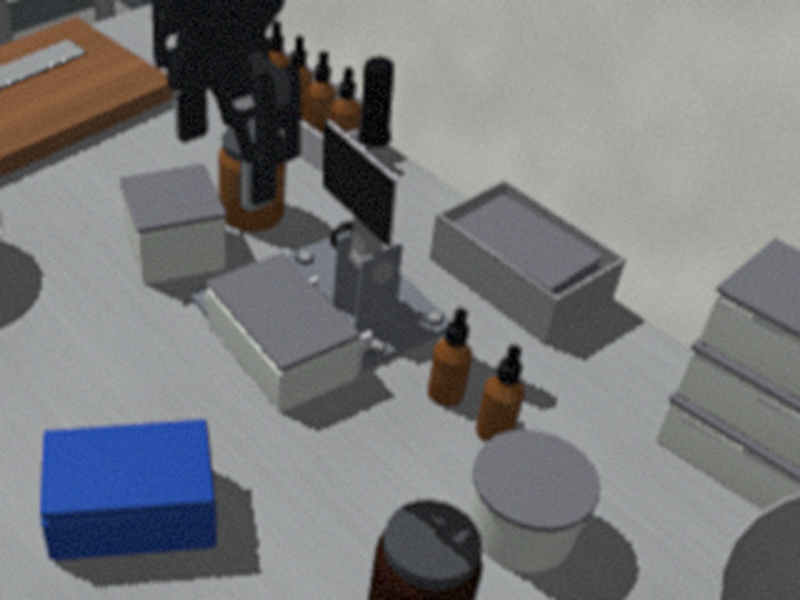

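View pics/top_fin.png

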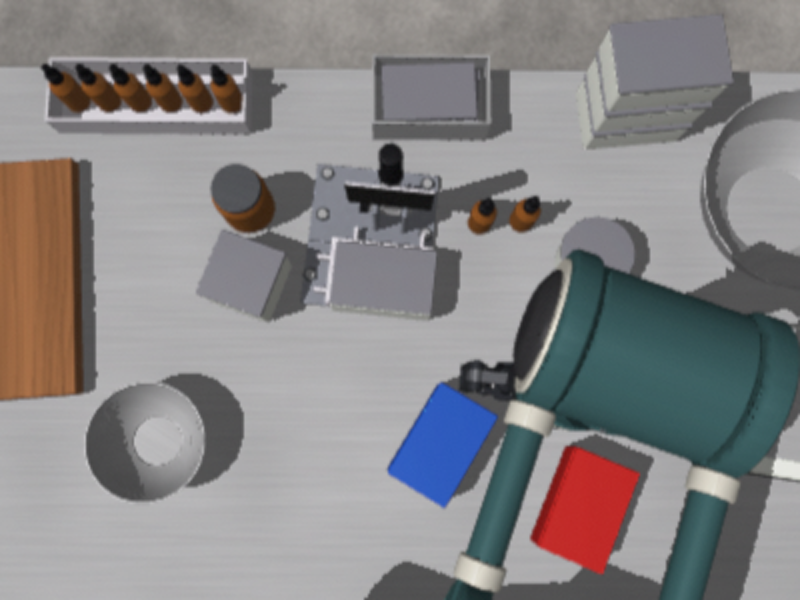

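The views agree: lid top at 66.1 mm (72.1 before), tub at (-47.8,-74.7) mm in the press frame and square, arm upright, bystanders unmoved. I'm handing it in.

```bash
python3 -c "
from workcell import bot
print(bot.finish_job())"
```

```text
the job is handed in; nothing more can be done
None
```

The tub is closed and flush in the press corner, the press arm is back up, and the job is handed in at about 28 s of the 72 s allowed. I pushed the tub to the back fence, then to the end stop. I then pinched the grip, pressed the lid to a hard stop at about 22 N, swung the arm up, released and withdrew.

- **Tub:** it sits at (-47.8, -74.7) mm in the press frame against (-48, -75), and is square to within about 0.1°.
- **Lid:** the top camera reads it at 66.1 mm, down from 72.1 mm. The side camera reads 64.5 mm, but it also read about 1.5 mm low before pressing, so the 6 mm drop agrees.
- **Press arm:** the platen reads 1.55 rad, while the tool pose suggested about 1.59 just before release. Both are upright.
- **Bystanders:** the two droppers, the amber jar, the square tub and the blue and red blocks are within 1 mm of where they started. The bowl's edge points differ by 6 mm in one axis at the same image position, which I put down to shadow or sampling. In the last views the robot hid part of the round tub, and the dark jar was hidden from the top camera and cut off in the side crop. I could not re-measure those two, but they look undisturbed in the side view.

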